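# Try the locking slides of the pigment tray

## Robot

A 6-joint arm with a two-finger parallel gripper is mounted at the origin on the work surface. World frame = base frame: x ahead of the robot, y to its left, z up, the work surface at z = 0. Lengths are in mm, angles in rad, forces in N, time in s.
With the tool pointing down it reaches from about 350 to 850 mm from the base axis. Payload 8.1 kg.
Tool frame: the origin (TCP) lies on the centre line of the jaws, within the pads' length; the fingertips stand 17 mm ahead of it and the grasp point (between the pads) lies 2 mm behind it; z points along the fingers, y is the direction in which the jaws open and shut (so a half turn about z gives the same grasp; the last joint's range is limited). The gripper opens to 85 mm and grips with 20 to 120 N. Pads are 22 mm wide; open, the fingers measure 114 mm over their backs; the gripper's body (76 mm by 85 mm) begins 54 mm behind the grasp point. The pads swing forward as they close: fully open they stand 13 mm farther back than shut.
Start: joints at [-1.405, 0.13, 1.488, -0, 1.523, -0.085], TCP at [148.928, -581.228, 248.292] pointing down, gripper open.
Joint ranges: [-2.96, 2.96], [-0.89, 2.26], [0.02, 2.5], [-1.34, 4.48], [0, 2.73], [-2.66, 2.66]. Speed limits (rad/s): [2.39, 2.39, 2.79, 3.14, 3.14, 3.14].

## Interface

Orientations are given as a rotation vector (axis times angle).
In Python, from workcell import env gives the robot as it stands.
- The arm moves only by the shell command python3 -m creep 'ROWS' [FORCE]. ROWS is JSON, a list of rows, each an object with "linear": the shift along the tool's x, y, z in m, a list of three; "rotation": the turn, a rotation vector about the tool's x, y, z in degrees, a list of three; "gripper": the closure, from -1 (fully open) to 1 (shut). In form: [{"linear": [dx, dy, dz], "rotation": [rx, ry, rz], "gripper": gripper}, ...]. A call has exactly 5 rows; each row is the pose to reach, as a shift and turn from the pose commanded when the call began, along the tool's axes at that moment; what a row does not reach only later rows make up. A row lasts 1/8 s, in which the tool goes at most 62.5 mm and 10.7 degrees, less where a joint would pass 70% of its speed; a pose out of reach is approached as far as the arm can. A call with a gripper value outside its range is refused whole. The fingers move at their own pace and stop on an object; FORCE is the grip in N (left out, the last holds). Time passes only in rows, so rows that repeat a pose let the fingers close, or fill a call up. It gives the time, the measured TCP pose, the force and the opening at its end, in the units of the state.
- env.sense(): the state, without advancing time (a new reading comes with each control period).
- env.read_camera(name): name is "side" or "top" or "wrist"; returns (picture, depth): 384x512x3 uint8, red, green, blue; 384x512 float32, mm along the optical axis (not along the pixel's ray), 0 where there is no reading.
- env.calibration(name): a dict with "fx", "fy", "cx", "cy" (pixels), "rvec" (rotation vector, rad) and "tvec" (3), from world to camera coordinates, as OpenCV has them; the wrist camera has in their place "T_tool_cam" (4x4, takes a point from camera to tool coordinates, whose origin is the TCP and whose axes are the flange's). Camera axes: x right, y down, z forward; pixel columns grow to the right and rows downward; lengths in mm; the calibration is good to about 2 mm. A picture is of the moment at which its call begins: read the wrist's pose just before it. calibration takes no time and is no camera call.
- env.hand_in(): hands the job in, once; it reports no verdict.
The state is a dict: "time": time; "qpos": joint angles; "qvel": joint speeds; "effort": joint torques, N m; "ee_pos": TCP position; "orientation": TCP orientation; "wrist_force": force on the tool from outside, world axes, zero at the start; "wrist_torque": the same for the moment, N m; "width": opening from 0.0 (shut) to 1.0 (fully open).
Only numpy, scipy, OpenCV 4.12 (cv2) and the standard library are available. Lean on these libraries where they do the work, as an engineer would, in place of code of your own. Each camera call takes 0.05 s, during which the arm holds its last target.

## Task

The pigment tray has just been refilled and its slides need a check: draw the tray out by its handle until the slides lock and hold it, then press the release key on the chassis gently to free it, and return the tray fully home. Never slam the tray, keep the vials in it standing, and leave everything else on the table where it is.

Things in the scene. Friction and masses are not known exactly. Their poses are not given: they have to be found in the camera images.
- chassis: Fixed grey metal chassis, 250 mm deep, 310 wide, 90 high, that carries the tray. Origin on the table at the middle of its front face; x runs from front to back (the tray slides out along -x of this frame), y to its left cheek seen from the robot, z up.
- light_bar (a point): Centre of a fixed aluminium light bar (20 mm deep, 310 long, 16 high) across the front of the chassis, above and just behind the handle when the tray is home: x -30 to -10, z 107 to 123 mm in the chassis frame. Come to the handle from the front under it, the tool tilted about 35 to 45 degrees (fingers pointing down and along the chassis +x).
- handle (a point): Centre of the tray's handle, a vertical steel bar 14 mm wide (y), 12 thick (x), 56 tall, 27 to 83 mm above the table, its centre 42 mm before the tray front, on two 12 mm wide stubs at its ends; free for 80 mm at each side, pinched across its width. At joint value 0 it lies at (-50, 0, 55) mm in the chassis frame, and moves with the tray.
- tray (a joint): How far the tray stands out, m: 0 fully home, 0.095 end stop; starts 0 to 0.015. Drawn beyond 0.090 it locks by itself and, let go, rests at about 0.089; it cannot go back until the release key is pressed. Drawing takes 2 to 4 N, about 8 N in the last 20 mm. Tray about 0.7 kg.
- release (a joint): How far the release key is pressed, m: 0 up, 0.009 fully down; sprung, 2.5 N to start, 4.5 N at the bottom; breaks above 40 N. Beyond 0.006 the lock lets go and a spring nudges the tray about 10 mm inwards (within half a second), so it stays free when the key is let go (the key stays half down until the tray moves on). It also dips as the tray runs into the lock.
- release_top (a point): Centre of the top of the release key, a black ribbed key 34 mm (x) by 24 mm (y) on the right cheek of the chassis (-y side), near the front; 106 mm above the table when up, pressed straight down. At (26, -137, 106) mm in the chassis frame.
- vial_a: Loose glass vial (24 mm diameter, 46 mm tall, 30 g) standing in the front compartment of the tray, left half; its foot is 34 mm above the table. Origin at its foot, z up.
- vial_b: The same vial in the right half of the tray's front compartment. Origin at its foot, z up.
- jar_a: Bystander: glass jar, 34 mm diameter, 62 mm tall, beside the left cheek of the chassis. Origin at its foot.
- jar_b: Bystander: the same jar beside the right cheek. Origin at its foot.
- dish: Bystander: white dish, 90 mm diameter, 16 mm high, on the table. Origin under its centre.
- brush: Bystander: flat wooden brush, about 210 mm long, 13 mm high, on the table. Origin on its underside near the ferrule, x towards the bristles.
- cup: Bystander: white cup, 72 mm diameter, 85 mm tall, on the table. Origin under its centre.

How it is judged:
By the outcome, as a careful person would: the job done as asked, in the order asked, and still so for the second after the job is handed in, with the robot touching nothing.
It also fails if it takes over 48 s, if anything falls off the work surface, if the arm or the gripper's body presses on something with over 40 N, if the wrist force passes 120 N, or if a joint passes its speed limit or range.

## Working session

There is one attempt and no reset: what is moved stays moved. The work goes in short steps, Python scripts to look and compute and a shell command to move; the robot and the scene stay as the last step left them, time stands still between calls to the robot, and variables do not carry over. Pictures are saved under pics/ and viewed, and the job is handed in when it is done.

```bash
ls; mkdir -p pics
python3 - <<'E'
from workcell import env
import cv2
print(env.sense())
for n in("side","top","wrist"):
    p,d=env.read_camera(n); cv2.imwrite(f"pics/{n}0.png",p[:,:,::-1]); import numpy as np; np.save(f"pics/{n}0.npy",d)
    print(n,env.calibration(n))
E
```

```text
pics
{'time': 0.0, 'qpos': array([-1.40539689e+00,  1.31152751e-01,  1.48928934e+00, -7.22806797e-06,
        1.52295256e+00, -8.53939326e-02]), 'qvel': array([ 0.00122623, -0.00045296, -0.00037977,  0.00056541, -0.00369271,
        0.00145252]), 'effort': array([-3.01580156e-03, -5.69404614e+01, -5.00553131e+01, -3.37064976e-04,
        1.53300102e-02, -5.39092227e-06]), 'ee_pos': array([ 148.84274389, -580.72323285,  247.2438761 ]), 'orientation': array([-3.11513909e+00, -3.92689086e-01,  1.24460090e-04]), 'wrist_force': array([-0.47111595, -0.60513658,  0.23677592]), 'wrist_torque': array([-0.02840462, -0.01220026, -0.03875973]), 'width': 0.998890127283196}
side {'fx': 462.0443274510217, 'fy': 462.0443274510217, 'cx': 256.33401678394415, 'cy': 190.94917795106076, 'rvec': array([ 0.02481783, -2.80332815,  1.35398909]), 'tvec': array([ 546.98974891,   65.21277727, 1539.73059333])}
top {'fx': 451.8352324408868, 'fy': 451.8352324408868, 'cx': 248.56466915942107, 'cy': 188.2830099097699, 'rvec': array([ 2.14585972, -2.05993125,  0.23472408]), 'tvec': array([  -3.08132755,  563.04409956, 1338.5997469 ])}
wrist {'fx': 308.55068088150944, 'fy': 308.55068088150944, 'cx': 259.06486474961923, 'cy': 194.81991702252145, 'T_tool_cam': array([[ 5.92770566e-06, -9.58111594e-01, -2.86395134e-01,
         7.25929077e+01],
       [ 9.99999691e-01,  2.30797105e-04, -7.51415276e-04,
         5.16059385e-01],
       [ 7.86038856e-04, -2.86395041e-01,  9.58111300e-01,
        -1.26240076e+02],
       [ 0.00000000e+00,  0.00000000e+00,  0.00000000e+00,
         1.00000000e+00]])}
```

View pics/top0.png

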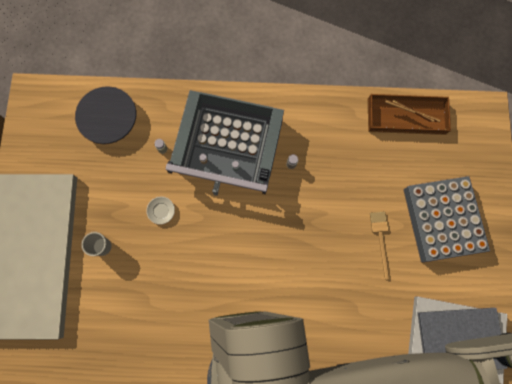

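View pics/side0.png

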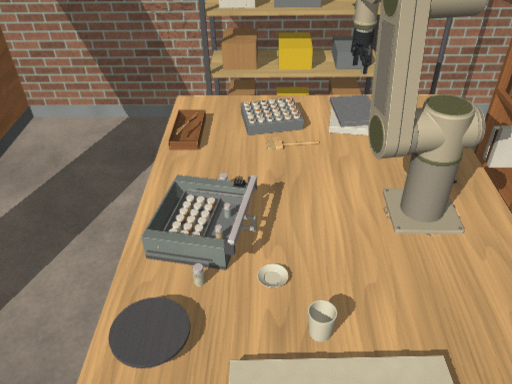

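View pics/wrist0.png

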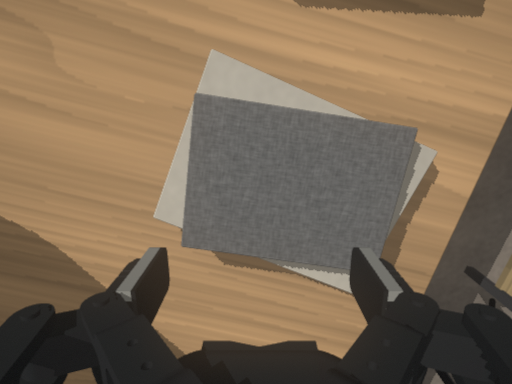

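The top view shows the chassis centred near (230,140): light bar from (168,170) to (268,188), handle near (216,187), release key near (264,174). The jars are at (160,146) and (293,160), the dish at (160,211), the cup at (95,244) and the brush at (382,240). Next I'll enlarge it.

```bash
cat > h.py <<'E'
import numpy as np, cv2
from scipy.spatial.transform import Rotation as R
from workcell import env
def world(n,u,v,d):
    c=env.calibration(n); p=np.array([(u-c['cx'])/c['fx']*d,(v-c['cy'])/c['fy']*d,d])
    Rm=R.from_rotvec(c['rvec']).as_matrix(); return Rm.T@(p-c['tvec'])
def worldz(n,u,v,z):
    c=env.calibration(n); Rm=R.from_rotvec(c['rvec']).as_matrix()
    o=-Rm.T@c['tvec']; r=Rm.T@np.array([(u-c['cx'])/c['fx'],(v-c['cy'])/c['fy'],1]); return o+r*(z-o[2])/r[2]
def proj(n,P):
    c=env.calibration(n); q,_=cv2.projectPoints(np.array(P,float).reshape(-1,1,3),c['rvec'],c['tvec'],np.array([[c['fx'],0,c['cx']],[0,c['fy'],c['cy']],[0,0,1]]),None); return q[:,0]
E
python3 - <<'E'
import cv2
a=cv2.imread("pics/top0.png")[80:210,150:310]; cv2.imwrite("pics/topc.png",cv2.resize(a,None,fx=5,fy=5*.9,interpolation=cv2.INTER_CUBIC)[:600])
a=cv2.imread("pics/side0.png")[165:290,140:300]; cv2.imwrite("pics/sidec.png",cv2.resize(a,None,fx=4.5,fy=4.5,interpolation=cv2.INTER_CUBIC))
E
```

```text
(no output)
```

View pics/topc.png

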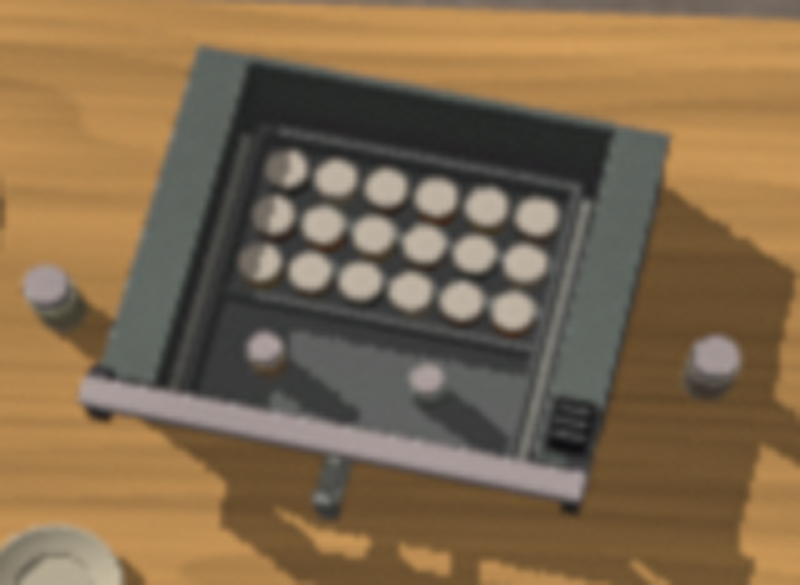

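View pics/sidec.png

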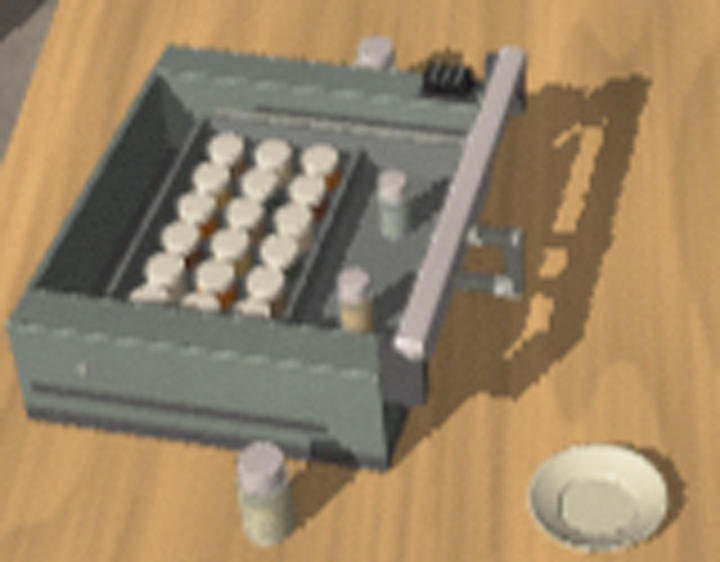

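```bash
cat > fit.py <<'E'
from h import *
from scipy.optimize import least_squares
T=lambda x,y:(150+x/5,80+y/4.5)
S=lambda x,y:(140+x/4.5,165+y/4.5)
obs=[("top",(250,155,90),T(200,47)),("top",(250,-155,90),T(668,133)),("top",(26,-137,106),T(574,424)),
("top",(-20,155,123),T(83,388)),("top",(-20,-155,123),T(584,484)),
("side",(250,-155,90),S(170,45)),("side",(250,155,90),S(10,320)),("side",(26,-137,106),S(448,72)),("side",(0,155,0),S(388,468)),
("side",(-20,-155,123),S(512,48)),("side",(-20,155,123),S(408,335))]
def W(p,P):
    c,s=np.cos(p[2]),np.sin(p[2]); return np.array([p[0]+c*P[0]-s*P[1],p[1]+s*P[0]+c*P[1],P[2]])
def f(p): return np.concatenate([proj(n,[W(p,P)])[0]-o for n,P,o in obs])
if __name__=="__main__":
    r=least_squares(f,[600,0,0],loss='soft_l1'); print(r.x,np.degrees(r.x[2])); print(f(r.x).reshape(-1,2).round(1))
    p=r.x; np.save("chassis.npy",p)
    for n,uv in(("top",T(327,512)),("side",S(507,232))): print(n, uv, "chassis xy of handle top", [ (R.from_euler('z',-p[2]).as_matrix()@(worldz(n,*uv,z)-[p[0],p[1],0])).round(1) for z in (83,)])
    for q in((-50,0,55),(-50,0,83),(26,-137,106),(-150,0,55)): print(q,W(p,q).round(1),proj("top",[W(p,q)]),proj("side",[W(p,q)]))
    d=worldz("top",160,211,8);print("dish",d,(R.from_euler('z',-p[2]).as_matrix()@(d-[p[0],p[1],0])))
E
python3 fit.py
```

```text
[ 5.99047145e+02  1.13518474e+02 -1.78921139e-01] -10.251426138029547
[[-0.5 -1. ]
 [ 0.9 -0.2]
 [-0.5 -0.6]
 [-0.6 -0.1]
 [ 0.3  0.6]
 [-0.5 -1.3]
 [-0.7 -0.1]
 [ 0.2 -0.8]
 [ 0.6  0.3]
 [ 0.8 -1.3]
 [ 0.6  0.6]]
top (215.4, 193.77777777777777) chassis xy of handle top [array([-62.4,  -4.6,  83. ])]
side (252.66666666666669, 216.55555555555554) chassis xy of handle top [array([-47.2,   5.1,  83. ])]
(-50, 0, 55) [549.8 122.4  55. ] [[215.5004415  191.54629687]] [[254.11701749 222.38013812]]
(-50, 0, 83) [549.8 122.4  83. ] [[214.88242693 189.58496666]] [[253.9194562  215.58179622]]
(26, -137, 106) [600.3 -25.9 106. ] [[264.25369415 173.66496488]] [[239.78305299 180.21728376]]
(-150, 0, 55) [451.4 140.2  55. ] [[207.887678   222.63703289]] [[286.15392064 226.45192852]]
dish [489.30078957 299.30136681   8.        ] [-141.05781107  163.28576078    8.        ]
```

```bash
cat > go.py <<'E'
# python3 go.py cx cy cz tilt yaw_extra : shift needed to reach TCP at chassis coords
import sys
from h import *
from fit import W
p=np.load("chassis.npy")
def pose():
    s=env.sense(); return s,R.from_rotvec(s['orientation']).as_matrix(),np.array(s['ee_pos'])
def target(c,tilt,yaw=0):
    t=np.radians(tilt); a=p[2]+np.radians(yaw)
    cx=np.array([np.cos(a),np.sin(a),0]); z=np.sin(t)*cx-np.cos(t)*np.array([0,0,1]); x=np.cos(t)*cx+np.sin(t)*np.array([0,0,1])
    return W(p,c),np.column_stack([x,np.cross(z,x),z])
def toch(P): return R.from_euler('z',-p[2]).as_matrix()@(np.array(P)-[p[0],p[1],0])
def report():
    s,Rm,P=pose(); print("t",round(s['time'],2),"chassis tcp",toch(P).round(1),"tilt",np.degrees(np.arctan2(Rm[0,2]*np.cos(p[2])+Rm[1,2]*np.sin(p[2]),-Rm[2,2])).round(1),"F(ch)",(R.from_euler('z',-p[2]).as_matrix()@s['wrist_force']).round(1),"w",round(s['width'],3),"q",np.round(s['qpos'],2))
if __name__=="__main__":
    report()
    if len(sys.argv)>4:
        a=list(map(float,sys.argv[1:])); tp,tr=target(a[:3],a[3],*(a[4:5])); s,Rm,P=pose()
        print("tool lin m",((Rm.T@(tp-P))/1000).round(4),"rot deg",np.degrees(R.from_matrix(Rm.T@tr).as_rotvec()).round(2),"world tgt",tp.round(0))
        print("vial/handle")
E
sed -i '$d' go.py
python3 go.py -150 -470 230 0; python3 go.py -190 -30 200 30; python3 go.py -190 0 140 42
```

```text
t 0.15 chassis tcp [-319.4 -763.4  247.5] tilt -0.0 F(ch) [ 0.9 -0.2  0.3] w 0.997 q [-1.41  0.13  1.49 -0.    1.52 -0.09]
tool lin m [ 0.2763 -0.1961  0.0178] rot deg [-8.000e-02  1.000e-02  2.462e+01] world tgt [ 368. -322.  230.]
t 0.15 chassis tcp [-319.4 -763.4  247.5] tilt -0.0 F(ch) [ 0.9 -0.2  0.3] w 0.997 q [-1.41  0.13  1.49 -0.    1.52 -0.09]
tool lin m [ 0.4232 -0.6127  0.0484] rot deg [-6.53 29.54 24.03] world tgt [407. 118. 200.]
t 0.15 chassis tcp [-319.4 -763.4  247.5] tilt -0.0 F(ch) [ 0.9 -0.2  0.3] w 0.997 q [-1.41  0.13  1.49 -0.    1.52 -0.09]
tool lin m [ 0.4357 -0.6399  0.1085] rot deg [-9.1  41.35 23.47] world tgt [412. 147. 140.]
```

```bash
python3 -m creep '[{"linear":[0.045,-0.038,0.0],"rotation":[0,0,5],"gripper":-1},{"linear":[0.09,-0.076,0.0],"rotation":[0,0,10],"gripper":-1},{"linear":[0.14,-0.115,0.0],"rotation":[0,0,15],"gripper":-1},{"linear":[0.19,-0.155,0.0],"rotation":[0,0,20],"gripper":-1},{"linear":[0.24,-0.2,0.0],"rotation":[0,0,24.5],"gripper":-1}]'; python3 go.py -180 0 160 42
```

```text
time: 0.78
ee_pos: [328.6, -332.1, 248.1]
orientation: [-3.129, 0.282, -0.0]
wrist_force: [-0.0, 0.2, 0.7]
width: 1.0
t 0.78 chassis tcp [-186.8 -486.7  248.1] tilt 0.0 F(ch) [-0.1  0.2  0.7] w 1.0 q [-0.9  -0.24  1.84  0.    1.54  0.85]
tool lin m [ 0.0064 -0.4867  0.0881] rot deg [ 2.000e-02  4.199e+01 -5.000e-02] world tgt [422. 146. 160.]
```

```bash
python3 -m creep '[{"linear":[0.0,-0.05,0.0],"rotation":[0,2,0],"gripper":-1},{"linear":[0.0,-0.11,0.0],"rotation":[0,6,0],"gripper":-1},{"linear":[0.0,-0.17,0.0],"rotation":[0,12,0],"gripper":-1},{"linear":[0.0,-0.23,0.0],"rotation":[0,18,0],"gripper":-1},{"linear":[0.0,-0.29,0.0],"rotation":[0,24,0],"gripper":-1}]'; python3 go.py -180 0 160 42
```

```text
time: 1.4
ee_pos: [401.3, -54.4, 246.3]
orientation: [3.036, -0.274, 0.595]
wrist_force: [0.2, -0.8, -0.3]
width: 1.001
t 1.4 chassis tcp [-164.7 -200.4  246.3] tilt 22.2 F(ch) [ 0.3 -0.7 -0.3] w 1.001 q [-0.3  -0.89  2.32  0.04  1.33  1.45]
tool lin m [-0.0468 -0.2005  0.0737] rot deg [ 0.12 19.81 -0.02] world tgt [422. 146. 160.]
```

```bash
python3 -m creep '[{"linear":[0.01,-0.05,0.01],"rotation":[0,4,0],"gripper":-1},{"linear":[0.02,-0.1,0.025],"rotation":[0,8,0],"gripper":-1},{"linear":[0.03,-0.15,0.045],"rotation":[0,12,0],"gripper":-1},{"linear":[0.038,-0.19,0.065],"rotation":[0,16,0],"gripper":-1},{"linear":[0.038,-0.2,0.07],"rotation":[0,18,0],"gripper":-1}]'; python3 go.py -180 0 160 42;  python3 - <<'E'
from h import *
import json
s=env.sense(); p,d=env.read_camera("wrist"); cv2.imwrite("pics/w1.png",p[:,:,::-1]); np.savez("pics/w1.npz",d=d,o=s['orientation'],p=s['ee_pos'])
E
```

```text
time: 2.02
ee_pos: [497.3, 132.6, 195.5]
orientation: [2.881, -0.249, 1.054]
wrist_force: [0.1, -0.2, 0.4]
width: 0.999
t 2.02 chassis tcp [-103.5    0.7  195.5] tilt 40.2 F(ch) [ 0.1 -0.2  0.4] w 0.999 q [ 0.4  -0.61  2.36 -0.49  0.84  2.37]
tool lin m [-0.0813  0.0001 -0.0223] rot deg [-0.    1.8   0.38] world tgt [422. 146. 160.]
```

View pics/w1.png

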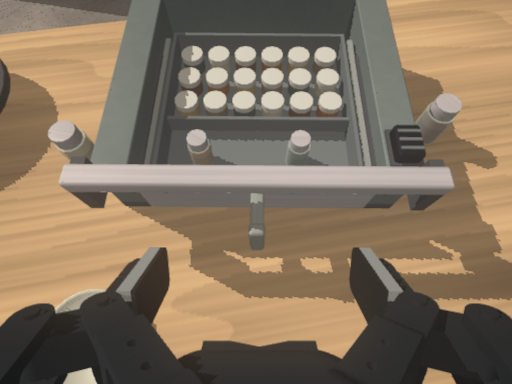

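The wrist view shows the light bar across rows 165–190, the handle below it at about (257,220) with its front end near row 247, the release key at (407,143), and vials standing at (199,145) and (300,148). The picture agrees with the fit. Next I need the handle's exact position, and the arm's kinematics, because q2 and q6 came close to their ranges.

```bash
cat > kin.py <<'E'
from h import *
from scipy.optimize import least_squares
lo=np.array([-2.96,-.89,.02,-1.34,0,-2.66]); hi=np.array([2.96,2.26,2.5,4.48,2.73,2.66])
def fk(q,k):
    E=lambda a,t:R.from_euler(a,t).as_matrix()
    a1,d1,L2,e,L3,L6,off=k
    R1=E('z',q[0]);R2=R1@E('y',q[1]);R3=R2@E('y',q[2]);R5=R3@E('z',q[3])@E('y',q[4]);R6=R5@E('z',q[5]+np.pi/2)
    P=R1@[a1,0,d1]+R2@[0,0,L2]+R3@[e,0,L3]+R6@[off,0,L6]
    return P,R6
E
python3 - <<'E'
from kin import *
from go import *
D=[([-1.40539689e+00,1.31152751e-01,1.48928934e+00,0,1.52295256e+00,-8.53939326e-02],[148.843,-580.723,247.244],[-3.115139,-.392689,0]),
([-.9,-.24,1.84,0,1.54,.85],[328.6,-332.1,248.1],[-3.129,.282,0]),
([-.3,-.89,2.32,.04,1.33,1.45],[401.3,-54.4,246.3],[3.036,-.274,.595]),
([.4,-.61,2.36,-.49,.84,2.37],[497.3,132.6,195.5],[2.881,-.249,1.054])]
s=env.sense(); D[3]=(s['qpos'],s['ee_pos'],s['orientation'])
for q,P,o in D: print(np.degrees((R.from_matrix(fk(q,[0]*7)[1]).inv()*R.from_rotvec(o)).magnitude()).round(2))
w=[1,.3,.3,1]
f=lambda k:np.concatenate([(fk(q,k)[0]-P)*ww for (q,P,o),ww in zip(D,w)])
r=least_squares(f,[50,350,400,0,400,250,0]); print(r.x.round(1),r.cost,f(r.x).reshape(-1,3).round(1))
k=r.x; k[6]*=1; np.save("k.npy",k)
z=np.load("pics/w1.npz"); c=env.calibration("wrist"); T=c['T_tool_cam']; Rw=R.from_rotvec(z['o']).as_matrix()
Rc=Rw@T[:3,:3]; tc=z['p']+Rw@T[:3,3]
def pj(P): v=Rc.T@(np.array(P)-tc); return (c['fx']*v[0]/v[2]+c['cx'],c['fy']*v[1]/v[2]+c['cy'],v[2])
for q in(0,7,15): print(q,[np.round(pj(W(p,(-50-q+dx,dy,zz))),1).tolist() for dx,dy,zz in((-6,-7,83),(-6,7,83),(6,0,83),(-6,0,27))])
print("key",pj(W(p,(26,-137,106))),"bar ends",pj(W(p,(-30,155,123))),pj(W(p,(-30,-155,123))),z['d'][235,257])
import cv2
cv2.imwrite("pics/w1c.png",cv2.resize(cv2.imread("pics/w1.png")[150:270,190:330],None,fx=5,fy=5,interpolation=cv2.INTER_CUBIC))
E
```

```text
0.0
0.09
0.35
0.0
[  74.5  -47.4  312.7 -161.6  476.7  154.6   49.2] 308.7877479624596 [[ -2.5   1.9  -1.5]
 [  5.7 -16.2   0.4]
 [ -9.4 -14.4   1.5]
 [  0.1  -3.3   0.9]]
0 [[267.3, 236.3, 263.8], [250.9, 236.2, 263.8], [259.1, 222.8, 268.6], [258.9, 251.4, 315.1]]
7 [[267.3, 244.3, 261.0], [250.8, 244.2, 261.0], [259.1, 230.6, 265.8], [258.8, 258.2, 312.3]]
15 [[267.4, 253.7, 257.8], [250.6, 253.6, 257.8], [259.1, 239.6, 262.6], [258.8, 266.2, 309.1]]
key (np.float64(412.97065986496295), np.float64(140.9432906757253), np.float64(275.66861151193166)) bar ends (np.float64(57.867629300081944), np.float64(187.81345945143096), np.float64(237.25004645686357)) (np.float64(460.60243379840165), np.float64(190.31031021291653), np.float64(237.74582070245825)) 265.4854
```

View pics/w1c.png

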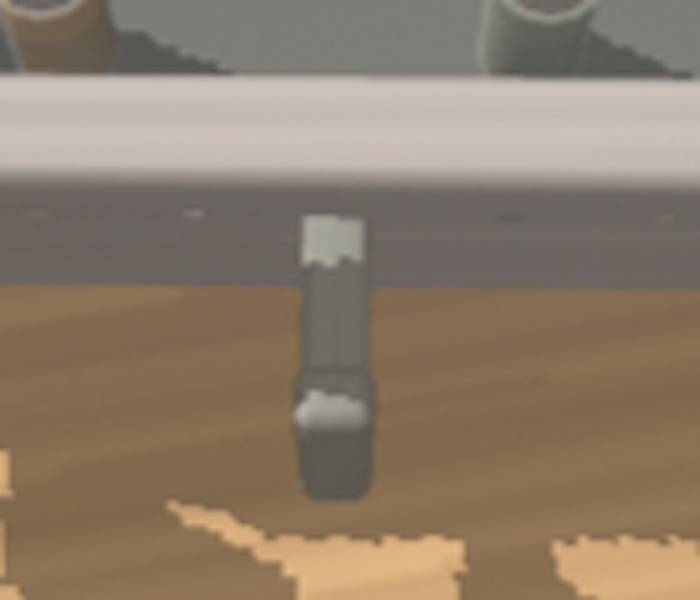

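Run:
```python
from h import *
z=np.load("pics/w1.npz"); d=z['d']
for v in(160,164,166,168,170,174,178,182,186,188,190,195,206,210): print(v,d[v,[100,200,257,300,400]].round(0))
print(d[170,55:75].round(0),d[170,438:460].round(0))
for v in range(224,254,3): print(v,d[v,245:272:3].round(0))
a=cv2.imread("pics/w1.png")
cv2.imwrite("pics/w1d.png",np.hstack([cv2.resize(a[120:220,50:120],None,fx=5,fy=5),cv2.resize(a[120:220,380:460],None,fx=5,fy=5)]))
```

```text
160 [284. 326. 350. 326. 279.]
164 [246. 334. 348. 334. 281.]
166 [244. 245. 245. 245. 245.]
168 [243. 245. 245. 244. 245.]
170 [244. 243. 244. 243. 244.]
174 [240. 242. 242. 241. 243.]
178 [240. 240. 241. 240. 241.]
182 [238. 239. 238. 239. 238.]
186 [240. 240. 239. 240. 239.]
188 [243. 242. 242. 240. 241.]
190 [248. 246. 244. 245. 244.]
195 [281. 308. 279. 305. 328.]
206 [287. 334. 276. 332. 364.]
210 [361. 360. 273. 362. 363.]
[382. 383. 381. 381. 382. 382. 381. 381. 242. 242. 242. 243. 243. 243.
 243. 242. 242. 242. 244. 243.] [244. 244. 245. 243. 242. 245. 244. 243. 244. 244. 245. 244. 245. 245.
 384. 384. 383. 385. 385. 384. 383. 384.]
224 [355. 355. 268. 268. 269. 267. 268. 354. 356.]
227 [353. 353. 267. 267. 266. 266. 266. 352. 353.]
230 [351. 351. 266. 265. 265. 264. 266. 351. 352.]
233 [  0. 350. 265. 265. 265. 264. 266. 350. 350.]
236 [349. 348. 269. 268. 267. 267. 269. 350. 351.]
239 [348. 347. 279. 278. 276. 275. 278. 348. 348.]
242 [346. 347. 287. 285. 286. 286. 288. 346. 345.]
245 [345. 344. 299. 295. 297. 296. 298. 344. 344.]
248 [343. 343. 310. 306. 307. 307. 312. 343. 343.]
251 [341. 342. 342. 343. 343. 341. 341. 342. 342.]
```

View pics/w1d.png

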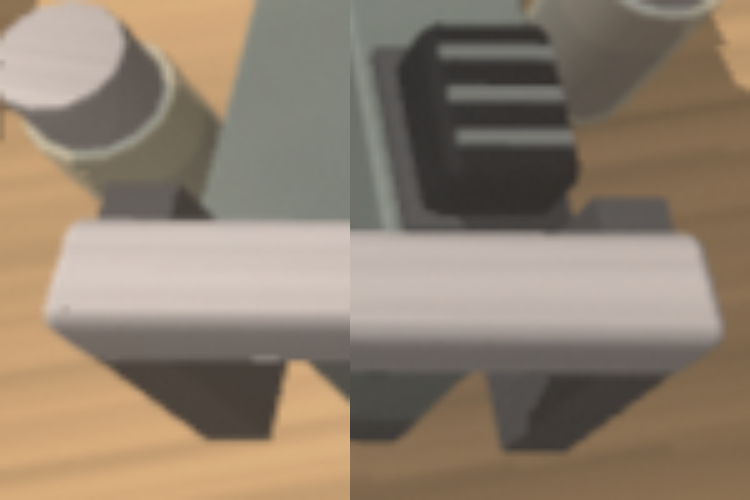

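Run:
```python
from kin import *
from go import *
E=lambda a,t:R.from_euler(a,t).as_matrix()
s=env.sense()
D=[([-1.40539689e+00,1.31152751e-01,1.48928934e+00,0,1.52295256e+00,-8.53939326e-02],[148.843,-580.723,247.244]),
([-.9,-.24,1.84,0,1.54,.85],[328.6,-332.1,248.1]),
([-.3,-.89,2.32,.04,1.33,1.45],[401.3,-54.4,246.3]),(s['qpos'],s['ee_pos'])]
for q,P in D:
    _,R6=fk(q,[0]*7); 
    for L in(200,):
        w=P-R6[:,2]*L; print("wrist local",(E('z',-q[0])@w).round(1),np.linalg.norm(w[:2]).round(1), "tcp local",(E('z',-q[0])@P).round(1))
```

```text
wrist local [597.7  51.2 447.2] 599.9 tcp local [597.3  51.2 247.2]
wrist local [464.1  51.  448.1] 466.9 tcp local [464.4  51.  248.1]
wrist local [325.   58.9 431.8] 330.3 tcp local [399.5  66.6 246.3]
wrist local [401.2  -1.2 347.4] 401.2 tcp local [509.2 -72.  194.7]
```

```bash
cat > kin.py <<'E'
from h import *
from scipy.optimize import least_squares
lo=np.array([-2.96,-.89,.02,-1.34,0,-2.66]); hi=np.array([2.96,2.26,2.5,4.48,2.73,2.66])
E=lambda a,t:R.from_euler(a,t).as_matrix()
def fk(q,k):
    a1,d1,L2,e,L3,L6,s1,s4,w=k
    R1=E('z',q[0]);R2=R1@E('y',q[1]);R3=R2@E('y',q[2]);R4=R3@E('z',q[3]);R5=R4@E('y',q[4]);R6=R5@E('z',q[5]+np.pi/2)
    P=R1@[a1,s1,d1]+R2@[0,0,L2]+R3@[e,0,L3]+R4@[0,s4,0]+R5@[w,0,L6]
    return P,R6
def ik(P,Rm,k,q0):
    f=lambda q:np.concatenate([(fk(q,k)[0]-P)/100,(R.from_matrix(fk(q,k)[1].T@Rm)).as_rotvec()])
    r=least_squares(f,np.clip(q0,lo+1e-3,hi-1e-3),bounds=(lo,hi)); return r.x,r.fun
E
python3 - <<'E'
from kin import *
s=env.sense()
D=[([-1.40539689e+00,1.31152751e-01,1.48928934e+00,0,1.52295256e+00,-8.53939326e-02],[148.843,-580.723,247.244]),
([-.9,-.24,1.84,0,1.54,.85],[328.6,-332.1,248.1]),
([-.3,-.89,2.32,.04,1.33,1.45],[401.3,-54.4,246.3]),(s['qpos'],s['ee_pos'])]
w=[1,.3,.3,1]
reg=np.array([0,350,400,0,400,220,0,0,0]); ws=np.array([.02,.01,.01,.02,.01,.01,.01,.01,.03])*.3
f=lambda k:np.concatenate([(fk(q,k)[0]-P)*ww for (q,P),ww in zip(D,w)]+[(k-reg)*ws])
r=least_squares(f,reg); print(r.x.round(1),r.cost,f(r.x)[:12].reshape(-1,3).round(2)); np.save("k.npy",r.x)
E
```

```text
[ 48.3 307.6 367.1  41.3 465.8 360.  -15.6  66.9 -38.4] 0.5044184662492593 [[ 0.14  0.03 -0.12]
 [ 0.1   0.05  0.38]
 [-0.17 -0.49 -0.01]
 [ 0.01 -0.01  0.01]]
```

```bash
cat > chk.py <<'E'
from kin import *
from go import *
k=np.load("k.npy"); q=env.sense()['qpos']
for c,t,y in[((-150,2,110),42,0),((-120,2,57),42,0),((-49,2,57),42,0),((-100,2,57),42,0),((-145,2,57),42,0),((-145,2,57),35,0),((-145,2,57),45,0),((-190,2,57),42,0),((26,-137,130),0,0),((26,-137,130),0,180)]:
    q,e=ik(*target(c,t,y),k,q); print(c,t,q.round(2),"err",np.abs(e).max().round(4))
E
python3 chk.py
```

```text
(-150, 2, 110) 42 [ 0.52 -0.57  2.5  -0.67  0.76  2.66] err 0.0303
(-120, 2, 57) 42 [ 0.37 -0.33  2.49 -0.72  0.47  2.66] err 0.0509
(-49, 2, 57) 42 [ 0.29 -0.11  2.32 -0.77  0.39  2.66] err 0.0416
(-100, 2, 57) 42 [ 0.35 -0.27  2.44 -0.74  0.44  2.66] err 0.0493
(-145, 2, 57) 42 [ 0.44 -0.38  2.5  -0.69  0.58  2.66] err 0.0848
(-145, 2, 57) 35 [ 0.43 -0.37  2.48 -0.62  0.6   2.62] err 0.0
(-145, 2, 57) 45 [ 0.45 -0.38  2.5  -0.7   0.58  2.66] err 0.1305
(-190, 2, 57) 42 [ 0.56 -0.45  2.5  -0.62  0.77  2.66] err 0.1529
(26, -137, 130) 0 [-0.13  0.22  1.65  0.    1.27  1.62] err 0.0
(26, -137, 130) 0 [ 0.1  -0.17  2.46  2.25  0.    2.66] err 0.825
```

```bash
cat > chk.py <<'E'
from kin import *
from go import *
k=np.load("k.npy"); q=np.array([.4,-.6,2.36,-.5,.85,-.77])
for c,t in[((-103,2,195),42),((-150,2,110),42),((-120,2,57),42),((-49,2,57),42),((-100,2,57),42),((-145,2,57),42),((-190,2,57),42)]:
    q,e=ik(*target(c,-t,180),k,q); print(c,t,q.round(2),"err",np.abs(e).max().round(4))
E
python3 chk.py
```

```text
(-103, 2, 195) 42 [ 0.42 -0.62  2.38 -0.54  0.82 -0.71] err 0.0
(-150, 2, 110) 42 [ 0.54 -0.56  2.5  -0.71  0.77 -0.43] err 0.0279
(-120, 2, 57) 42 [ 0.46 -0.3   2.47 -0.91  0.53 -0.23] err 0.0
(-49, 2, 57) 42 [ 0.34 -0.1   2.32 -0.93  0.43 -0.28] err 0.0
(-100, 2, 57) 42 [ 0.42 -0.24  2.43 -0.92  0.5  -0.24] err 0.0
(-145, 2, 57) 42 [ 0.54 -0.36  2.5  -0.89  0.62 -0.2 ] err 0.0227
(-190, 2, 57) 42 [ 0.71 -0.39  2.5  -0.86  0.84 -0.11] err 0.0985
```

```bash
python3 -m creep '[{"linear":[-0.01,0,-0.008],"rotation":[0,0,-10.6],"gripper":-1},{"linear":[-0.02,0,-0.016],"rotation":[0,0,-21.2],"gripper":-1},{"linear":[-0.03,0,-0.024],"rotation":[0,0,-31.8],"gripper":-1},{"linear":[-0.03,0,-0.024],"rotation":[0,0,-42.4],"gripper":-1},{"linear":[-0.03,0,-0.024],"rotation":[0,0,-53],"gripper":-1}]'; python3 go.py  -145 0 120 -42 180
```

```text
time: 2.7
ee_pos: [460.3, 136.6, 197.3]
orientation: [2.464, 0.975, 0.824]
wrist_force: [0.5, -0.6, -0.4]
width: 1.001
t 2.7 chassis tcp [-140.7   -2.   197.3] tilt 40.3 F(ch) [ 0.6 -0.5 -0.4] w 1.001 q [ 0.46 -0.74  2.43 -0.51  0.92  1.48]
tool lin m [-0.03   -0.0441  0.0562] rot deg [  -1.95   -0.86 -126.52] world tgt [456. 139. 120.]
```

```bash
python3 -m creep '[{"linear":[0,0,0],"rotation":[0,0,-10.6],"gripper":-1},{"linear":[0,0,0],"rotation":[0,0,-21.2],"gripper":-1},{"linear":[0,0,0],"rotation":[0,0,-31.8],"gripper":-1},{"linear":[0,0,0],"rotation":[0,0,-42.4],"gripper":-1},{"linear":[0,0,0],"rotation":[0,0,-53],"gripper":-1}]' | head -1;  python3 -m creep '[{"linear":[0,0,0],"rotation":[0,0,-10.6],"gripper":-1},{"linear":[0,0,0],"rotation":[0,0,-21.2],"gripper":-1},{"linear":[0,0,0],"rotation":[0,0,-31.8],"gripper":-1},{"linear":[0,0,0],"rotation":[0,0,-42.4],"gripper":-1},{"linear":[0,0,0],"rotation":[0,0,-53],"gripper":-1}]'; python3 go.py  -140 2 100 -40 180
python3 - <<'E'
from h import *
s=env.sense(); print(repr(s['qpos']),repr(s['ee_pos']))
E
```

```text
time: 3.32
time: 3.95
ee_pos: [460.3, 136.4, 197.2]
orientation: [0.649, 2.353, 0.078]
wrist_force: [0.4, -0.5, 0.1]
width: 0.999
t 3.95 chassis tcp [-140.6   -2.2  197.2] tilt 40.3 F(ch) [ 0.5 -0.4  0.1] w 0.999 q [ 0.46 -0.74  2.43 -0.51  0.92 -0.37]
tool lin m [ 0.0599 -0.0178  0.0745] rot deg [ -0.07   0.28 -20.54] world tgt [462. 140. 100.]
array([ 0.46427335, -0.73886962,  2.4314123 , -0.51069443,  0.92133412,
       -0.36561964]) array([460.34477464, 136.37738217, 197.19361414])
```

```bash
python3 -m creep '[{"linear":[0.015,-0.004,0.018],"rotation":[0,0,-5],"gripper":-1},{"linear":[0.03,-0.008,0.036],"rotation":[0,0,-10],"gripper":-1},{"linear":[0.045,-0.012,0.054],"rotation":[0,0,-15],"gripper":-1},{"linear":[0.06,-0.018,0.0745],"rotation":[0,0.2,-20.5],"gripper":-1},{"linear":[0.06,-0.018,0.0745],"rotation":[0,0.2,-20.5],"gripper":-1}]' | head -1; python3 go.py  -120 2 57 -40 180
python3 - <<'E'
from h import *
s=env.sense(); print(repr(s['qpos']),repr(s['ee_pos']))
p,d=env.read_camera("wrist"); cv2.imwrite("pics/w2.png",p[:,:,::-1]); np.savez("pics/w2.npz",d=d,o=s['orientation'],p=s['ee_pos'])
E
```

```text
time: 4.58
t 4.58 chassis tcp [-139.1    3.2   98.8] tilt 39.9 F(ch) [-0.   1.   0.5] w 1.002 q [ 0.47 -0.53  2.5  -0.66  0.7  -0.5 ]
tool lin m [ 0.0121 -0.0011  0.0444] rot deg [-0.26 -0.12 -0.35] world tgt [481. 137.  57.]
array([ 0.47464347, -0.52912196,  2.49732372, -0.65552307,  0.7015459 ,
       -0.50126411]) array([462.70430598, 141.47388509,  98.84938667])
```

View pics/w2.png

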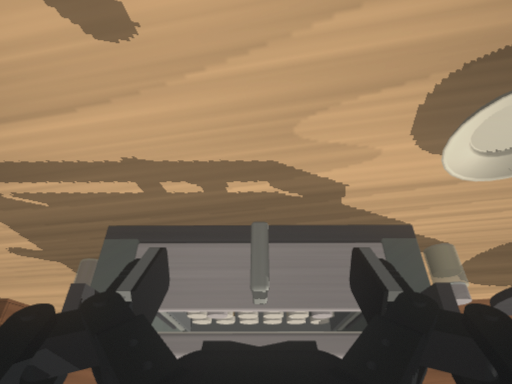

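The handle stands at column 260, between the jaws at about 152 and 365 (the view is upside-down), so the sideways alignment is good. I'll refit the kinematics to check the drawn-out pose.

```bash
cat > refit.py <<'E'
from kin import *
s=env.sense()
D=[([-1.40539689e+00,1.31152751e-01,1.48928934e+00,0,1.52295256e+00,-8.53939326e-02],[148.843,-580.723,247.244],1),
([-.9,-.24,1.84,0,1.54,.85],[328.6,-332.1,248.1],.3),
([-.3,-.89,2.32,.04,1.33,1.45],[401.3,-54.4,246.3],.3),([.4,-.61,2.36,-.49,.84,2.37],[497.3,132.6,195.5],.3),
([0.46427335, -0.73886962,  2.4314123 , -0.51069443,  0.92133412,-0.36561964],[460.34477464, 136.37738217, 197.19361414],1),
([ 0.47464347, -0.52912196,  2.49732372, -0.65552307,  0.7015459 ,-0.50126411],[462.70430598, 141.47388509,  98.84938667],1),
(s['qpos'],s['ee_pos'],1)]
reg=np.array([0,350,400,0,400,220,0,0,0]); ws=np.array([.02,.01,.01,.02,.01,.01,.01,.01,.03])*.1
f=lambda k:np.concatenate([(fk(q,k)[0]-P)*ww for q,P,ww in D]+[(k-reg)*ws])
r=least_squares(f,reg); print(r.x.round(1),r.cost,f(r.x)[:21].reshape(-1,3).round(2)); np.save("k.npy",r.x)
E
python3 refit.py
cat > chk.py <<'E'
from kin import *
from go import *
k=np.load("k.npy"); q=np.array(env.sense()['qpos'])
for c,t,y in[((-120,2,57),40,0),((-100,2,57),40,0),((-49,2,57),40,0),((-100,2,57),40,0),((-145,2,57),40,0),((-145,2,57),36,0),((-145,2,60),36,10),((-145,2,60),36,-10),((-145,2,65),36,0),((-145,2,65),32,0)]:
    q,e=ik(*target(c,-t,180+y),k,q); print(c,t,y,q.round(2),"err",np.abs(e).max().round(4))
E
python3 chk.py
```

```text
[ -0.7 317.8 369.6  59.6 549.5 350.3  46.1   5.2  -4.4] 0.6594503755846587 [[ 0.09  0.02 -0.15]
 [-0.    0.16  0.83]
 [-0.28 -0.47 -0.23]
 [-0.01  0.27  0.02]
 [ 0.21 -0.15 -0.03]
 [-0.07  0.07 -0.  ]
 [-0.07  0.07 -0.  ]]
(-120, 2, 57) 40 0 [ 0.43 -0.36  2.48 -0.77  0.56 -0.39] err 0.0
(-100, 2, 57) 40 0 [ 0.39 -0.3   2.43 -0.77  0.52 -0.41] err 0.0
(-49, 2, 57) 40 0 [ 0.32 -0.16  2.32 -0.76  0.46 -0.47] err 0.0
(-100, 2, 57) 40 0 [ 0.39 -0.3   2.43 -0.77  0.52 -0.41] err 0.0
(-145, 2, 57) 40 0 [ 0.49 -0.4   2.5  -0.76  0.63 -0.36] err 0.0211
(-145, 2, 57) 36 0 [ 0.44 -0.42  2.49 -0.61  0.63 -0.53] err 0.0
(-145, 2, 60) 36 10 [ 0.35 -0.47  2.5  -0.4   0.61 -0.93] err 0.0414
(-145, 2, 60) 36 -10 [ 0.52 -0.32  2.4  -0.72  0.76 -0.23] err 0.0
(-145, 2, 65) 36 0 [ 0.44 -0.44  2.49 -0.59  0.66 -0.55] err 0.0
(-145, 2, 65) 32 0 [ 0.4  -0.42  2.44 -0.47  0.7  -0.69] err 0.0
```

```bash
python3 go.py  -110 2 59 -35 180
```

```text
t 4.62 chassis tcp [-138.9    3.5   99.7] tilt 39.9 F(ch) [-0.9 -0.8 -0.7] w 0.998 q [ 0.47 -0.53  2.5  -0.66  0.7  -0.5 ]
tool lin m [ 0.004  -0.0013  0.0498] rot deg [-0.21  4.93 -0.47] world tgt [491. 135.  59.]
```

```bash
python3 -m creep '[{"linear":[0.001,0,0.012],"rotation":[0,1.2,0],"gripper":-1},{"linear":[0.002,0,0.025],"rotation":[0,2.5,0],"gripper":-1},{"linear":[0.003,0.001,0.038],"rotation":[0,3.7,0],"gripper":-1},{"linear":[0.004,0.001,0.05],"rotation":[0,5,-0.4],"gripper":-1},{"linear":[0.004,0.001,0.05],"rotation":[0,5,-0.4],"gripper":-1}]' | head -1; python3 go.py  -53 2 58 -35 180
python3 - <<'E'
from h import *
s=env.sense()
p,d=env.read_camera("wrist"); cv2.imwrite("pics/w3.png",p[:,:,::-1]); np.savez("pics/w3.npz",d=d,o=s['orientation'],p=s['ee_pos'])
p,d=env.read_camera("side"); cv2.imwrite("pics/s3.png",cv2.resize(p[140:300,120:340,::-1],None,fx=3.5,fy=3.5))
E
```

```text
time: 5.25
t 5.25 chassis tcp [-109.     4.8   60.1] tilt 35.0 F(ch) [-0.1 -0.3  0.3] w 1.002 q [ 0.38 -0.31  2.39 -0.57  0.6  -0.6 ]
tool lin m [-0.0447 -0.0026  0.0338] rot deg [-0.16  0.05 -0.12] world tgt [547. 125.  58.]
```

View pics/w3.png

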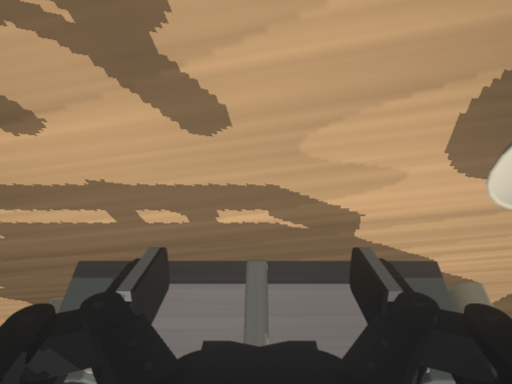

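View pics/s3.png

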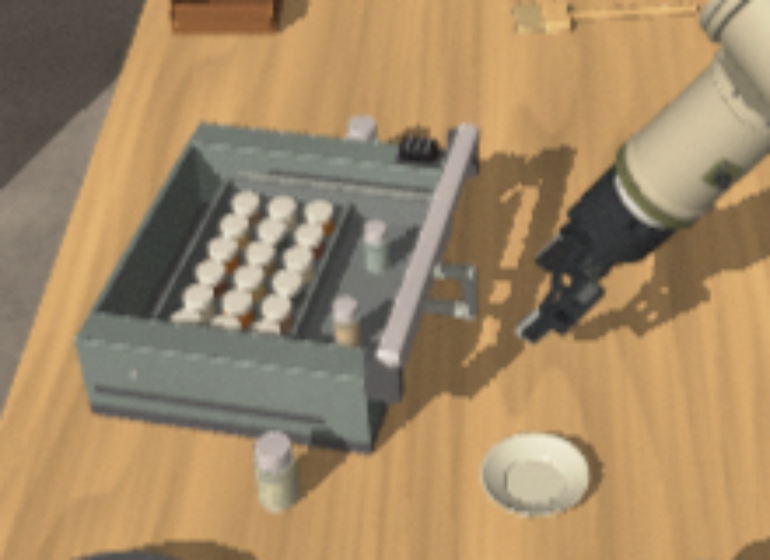

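Run:
```python
from go import *
z=np.load("pics/w3.npz"); c=env.calibration("wrist"); T=c['T_tool_cam']; Rw=R.from_rotvec(z['o']).as_matrix()
for v in (264,280,300,320,335):
  for u in (250,257,264):
    d=z['d'][v,u]; P=T[:3,:3]@[(u-c['cx'])/c['fx']*d,(v-c['cy'])/c['fy']*d,d]+T[:3,3]; print(v,u,d.round(1),"tool",P.round(1),"ch",toch(z['p']+Rw@P).round(1))
```

```text
264 250 200.5 tool [-27.9  -6.4  53.3] ch [-55.5  -1.8  32.4]
264 257 200.7 tool [-28.   -1.8  53.6] ch [-55.3   2.8  32.3]
264 264 201.5 tool [-28.5   2.7  54.3] ch [-54.5   7.3  31.9]
280 250 193.7 tool [-34.1  -6.2  44.4] ch [-55.6  -1.6  43.3]
280 257 194.1 tool [-34.4  -1.8  44.8] ch [-55.1   2.8  43.1]
280 264 194.7 tool [-34.7   2.6  45.3] ch [-54.6   7.2  42.9]
300 250 185.5 tool [-41.2  -5.9  33.8] ch [-55.9  -1.3  56.1]
300 257 186.8 tool [-42.   -1.7  34.9] ch [-54.6   2.9  55.6]
300 264 186.2 tool [-41.6   2.5  34.4] ch [-55.2   7.1  55.8]
320 250 180.6 tool [-49.4  -5.8  26.2] ch [-53.5  -1.2  67. ]
320 257 178.9 tool [-48.3  -1.7  24.8] ch [-55.2   3.   67.5]
320 264 179.7 tool [-48.8   2.4  25.5] ch [-54.4   7.   67.2]
335 250 173.0 tool [-52.3  -5.6  17.4] ch [-56.2  -0.9  75.9]
335 257 174.2 tool [-53.2  -1.7  18.4] ch [-54.9   3.   75.5]
335 264 174.3 tool [-53.3   2.3  18.5] ch [-54.7   6.9  75.5]
```

```bash
python3 -m creep '[{"linear":[-0.011,-0.001,0.009],"rotation":[0,0,0],"gripper":-1},{"linear":[-0.024,-0.002,0.019],"rotation":[0,0,0],"gripper":-1},{"linear":[-0.036,-0.002,0.028],"rotation":[0,0,0],"gripper":-1},{"linear":[-0.046,-0.002,0.036],"rotation":[0,0,0],"gripper":-1},{"linear":[-0.046,-0.002,0.036],"rotation":[0,0,0],"gripper":-1}]' 40; python3 go.py -50 3 57 -35 180
```

```text
time: 5.98
ee_pos: [549.7, 125.7, 56.8]
orientation: [0.227, 2.521, -0.074]
wrist_force: [0.7, 1.4, -0.3]
width: 0.998
t 5.97 chassis tcp [-50.7   3.2  56.8] tilt 35.1 F(ch) [ 0.5  1.5 -0.3] w 0.998 q [ 0.3  -0.15  2.27 -0.55  0.53 -0.68]
tool lin m [-0.0007 -0.0002  0.0002] rot deg [-0.12  0.07 -0.01] world tgt [550. 125.  57.]
```

```bash
python3 -m creep '[{"linear":[0,0,0],"rotation":[0,0,0],"gripper":0},{"linear":[0,0,0],"rotation":[0,0,0],"gripper":0.5},{"linear":[0,0,0],"rotation":[0,0,0],"gripper":1},{"linear":[0,0,0],"rotation":[0,0,0],"gripper":1},{"linear":[0,0,0],"rotation":[0,0,0],"gripper":1}]' 40; python3 go.py -50 3 57 -35 180
python3 - <<'E'
from h import *
p,d=env.read_camera("side"); cv2.imwrite("pics/s4.png",cv2.resize(p[140:300,120:340,::-1],None,fx=3.5,fy=3.5))
E
```

```text
time: 6.6
ee_pos: [549.1, 125.4, 56.2]
orientation: [0.227, 2.522, -0.075]
wrist_force: [-1.9, -3.1, 3.0]
width: 0.154
t 6.6 chassis tcp [-51.3   2.8  56.2] tilt 35.0 F(ch) [-1.3 -3.4  3. ] w 0.154 q [ 0.3  -0.15  2.27 -0.55  0.53 -0.68]
tool lin m [-0.0015  0.0002  0.0001] rot deg [-0.16  0.02  0.03] world tgt [550. 125.  57.]
```

View pics/s4.png

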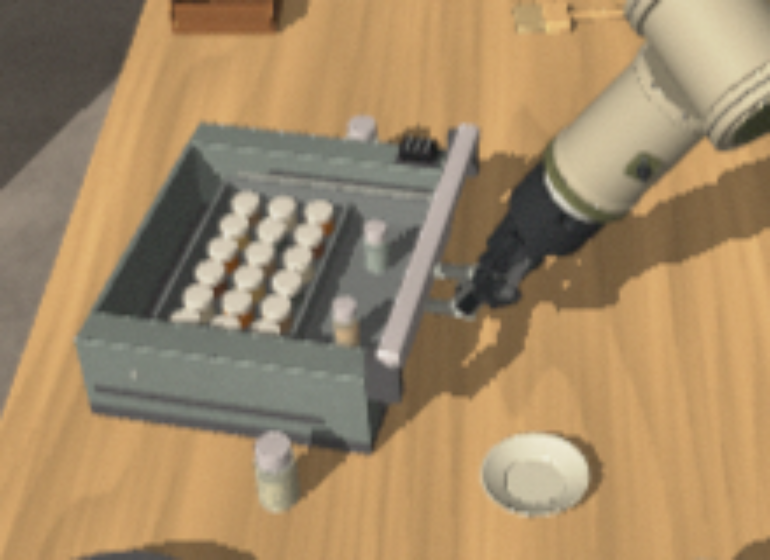

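```bash
python3 -m creep '[{"linear":[0.0016,0,-0.0011],"rotation":[0,0,0],"gripper":1},{"linear":[0.0049,0,-0.0034],"rotation":[0,0,0],"gripper":1},{"linear":[0.009,0,-0.0063],"rotation":[0,0,0],"gripper":1},{"linear":[0.0131,0,-0.0092],"rotation":[0,0,0],"gripper":1},{"linear":[0.0172,0,-0.012],"rotation":[0,0,0],"gripper":1}]' 60; python3 go.py
```

```text
time: 7.28
ee_pos: [528.4, 129.2, 56.2]
orientation: [0.227, 2.522, -0.075]
wrist_force: [1.2, -5.5, 1.9]
width: 0.149
t 7.28 chassis tcp [-72.3   2.8  56.2] tilt 35.0 F(ch) [ 2.2 -5.2  1.9] w 0.149 q [ 0.32 -0.2   2.32 -0.56  0.55 -0.65]
```

```bash
python3 -m creep '[{"linear":[0.0041,0,-0.0029],"rotation":[0,0,0],"gripper":1},{"linear":[0.0082,0,-0.0057],"rotation":[0,0,0],"gripper":1},{"linear":[0.0123,0,-0.0086],"rotation":[0,0,0],"gripper":1},{"linear":[0.0164,0,-0.0115],"rotation":[0,0,0],"gripper":1},{"linear":[0.0205,0,-0.0143],"rotation":[0,0,0],"gripper":1}]' 60; python3 go.py; python3 refit.py|head -1
python3 - <<'E'
from h import *
p,d=env.read_camera("side"); cv2.imwrite("pics/s5.png",cv2.resize(p[140:300,120:340,::-1],None,fx=3.5,fy=3.5))
E
```

```text
time: 7.9
ee_pos: [503.8, 133.7, 56.2]
orientation: [0.227, 2.521, -0.075]
wrist_force: [0.8, -5.8, 2.1]
width: 0.154
t 7.9 chassis tcp [-97.3   2.9  56.2] tilt 35.0 F(ch) [ 1.8 -5.6  2.1] w 0.154 q [ 0.36 -0.27  2.37 -0.57  0.58 -0.62]
[ -1.2 318.6 369.4  61.3 553.1 349.   49.9   1.4  -1.5] 0.7174869543320097 [[ 0.06  0.03 -0.13]
```

View pics/s5.png

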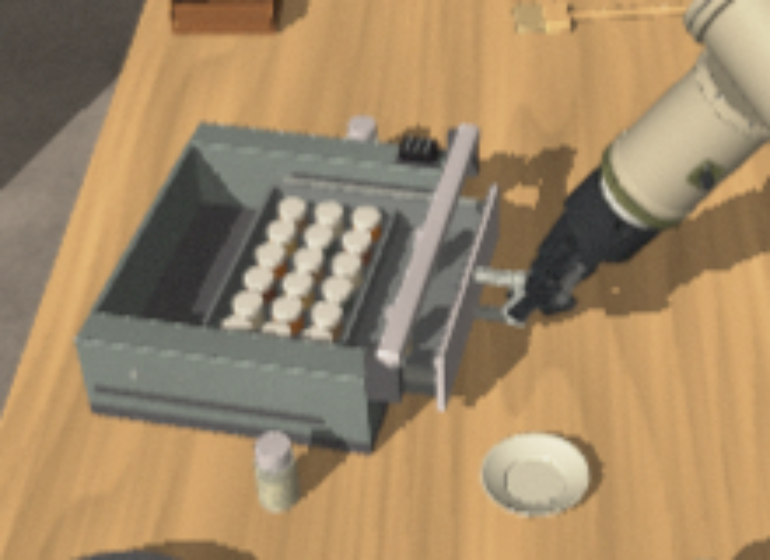

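```bash
python3 -m creep '[{"linear":[0.0041,0,-0.0029],"rotation":[0,0,0],"gripper":1},{"linear":[0.0082,0,-0.0057],"rotation":[0,0,0],"gripper":1},{"linear":[0.0123,0,-0.0086],"rotation":[0,0,0],"gripper":1},{"linear":[0.0164,0,-0.0115],"rotation":[0,0,0],"gripper":1},{"linear":[0.0196,0,-0.0137],"rotation":[0,0,0],"gripper":1}]' 80; python3 go.py
```

```text
time: 8.57
ee_pos: [480.5, 137.9, 56.3]
orientation: [0.226, 2.521, -0.075]
wrist_force: [5.8, -6.4, -1.0]
width: 0.147
t 8.57 chassis tcp [-121.     2.9   56.3] tilt 35.1 F(ch) [ 6.9 -5.3 -1. ] w 0.147 q [ 0.4  -0.34  2.42 -0.58  0.61 -0.59]
```

```bash
python3 -m creep '[{"linear":[0.0025,0,-0.0017],"rotation":[0,0,0],"gripper":1},{"linear":[0.0049,0,-0.0034],"rotation":[0,0,0],"gripper":1},{"linear":[0.0074,0,-0.0052],"rotation":[0,0,0],"gripper":1},{"linear":[0.0098,0,-0.0069],"rotation":[0,0,0],"gripper":1},{"linear":[0.0115,0,-0.008],"rotation":[0,0,0],"gripper":1}]' 80; python3 go.py
```

```text
time: 9.2
ee_pos: [466.8, 140.4, 56.3]
orientation: [0.226, 2.521, -0.075]
wrist_force: [5.5, -6.0, -0.6]
width: 0.147
t 9.2 chassis tcp [-134.9    2.9   56.3] tilt 35.1 F(ch) [ 6.5 -4.9 -0.6] w 0.147 q [ 0.42 -0.38  2.45 -0.59  0.63 -0.57]
```

```bash
python3 -m creep '[{"linear":[0.0012,0,-0.0009],"rotation":[0,0,0],"gripper":1},{"linear":[0.0025,0,-0.0017],"rotation":[0,0,0],"gripper":1},{"linear":[0.0037,0,-0.0026],"rotation":[0,0,0],"gripper":1},{"linear":[0.0049,0,-0.0034],"rotation":[0,0,0],"gripper":1},{"linear":[0.0049,0,-0.0034],"rotation":[0,0,0],"gripper":1}]' 80; python3 go.py
```

```text
time: 9.82
ee_pos: [460.9, 141.5, 56.3]
orientation: [0.226, 2.521, -0.075]
wrist_force: [1.4, -6.7, 2.3]
width: 0.146
t 9.82 chassis tcp [-140.9    3.    56.3] tilt 35.1 F(ch) [ 2.5 -6.4  2.3] w 0.146 q [ 0.43 -0.4   2.46 -0.59  0.64 -0.56]
```

```bash
python3 -m creep '[{"linear":[0.0008,0,-0.0006],"rotation":[0,0,0],"gripper":1},{"linear":[0.0016,0,-0.0011],"rotation":[0,0,0],"gripper":1},{"linear":[0.002,0,-0.0014],"rotation":[0,0,0],"gripper":1},{"linear":[0.002,0,-0.0014],"rotation":[0,0,0],"gripper":1},{"linear":[0.002,0,-0.0014],"rotation":[0,0,0],"gripper":1}]' 80; python3 go.py;python3 - <<'E'
from h import *
p,d=env.read_camera("side"); cv2.imwrite("pics/s6.png",cv2.resize(p[140:300,120:340,::-1],None,fx=3.5,fy=3.5))
E
```

```text
time: 10.45
ee_pos: [458.6, 141.9, 56.3]
orientation: [0.226, 2.521, -0.075]
wrist_force: [1.6, -6.5, 2.5]
width: 0.144
t 10.45 chassis tcp [-143.3    3.    56.3] tilt 35.1 F(ch) [ 2.8 -6.1  2.5] w 0.144 q [ 0.44 -0.4   2.47 -0.59  0.64 -0.56]
```

View pics/s6.png

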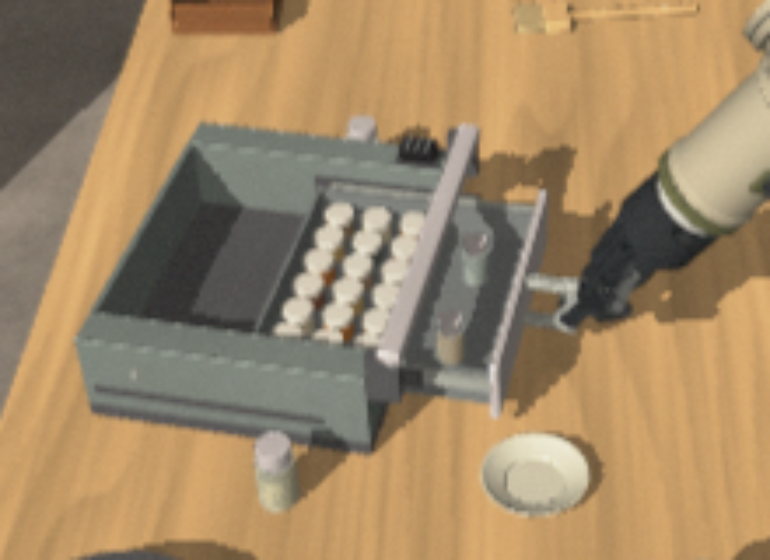

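```bash
python3 -m creep '[{"linear":[-0.0008,0,0.0006],"rotation":[0,0,0],"gripper":1},{"linear":[-0.0016,0,0.0011],"rotation":[0,0,0],"gripper":1},{"linear":[-0.0025,0,0.0017],"rotation":[0,0,0],"gripper":1},{"linear":[-0.0033,0,0.0023],"rotation":[0,0,0],"gripper":1},{"linear":[-0.0033,0,0.0023],"rotation":[0,0,0],"gripper":1}]' 80; python3 go.py
```

```text
time: 11.12
ee_pos: [462.4, 141.2, 56.2]
orientation: [0.227, 2.521, -0.075]
wrist_force: [-2.8, -5.4, 6.1]
width: 0.145
t 11.12 chassis tcp [-139.4    3.    56.2] tilt 35.0 F(ch) [-1.8 -5.8  6.1] w 0.145 q [ 0.43 -0.39  2.46 -0.59  0.64 -0.56]
```

```bash
python3 -m creep '[{"linear":[-0.0006,0,0.0004],"rotation":[0,0,0],"gripper":1},{"linear":[-0.0012,0,0.0009],"rotation":[0,0,0],"gripper":1},{"linear":[-0.0012,0,0.0009],"rotation":[0,0,0],"gripper":1},{"linear":[-0.0012,0,0.0009],"rotation":[0,0,0],"gripper":1},{"linear":[-0.0012,0,0.0009],"rotation":[0,0,0],"gripper":1}]' 80; python3 go.py
```

```text
time: 11.75
ee_pos: [463.3, 141.1, 56.2]
orientation: [0.227, 2.522, -0.075]
wrist_force: [-19.4, -4.2, 20.2]
width: 0.145
t 11.75 chassis tcp [-138.5    3.    56.2] tilt 35.0 F(ch) [-18.3  -7.6  20.2] w 0.145 q [ 0.43 -0.39  2.46 -0.59  0.64 -0.56]
```

```bash
python3 -m creep '[{"linear":[0.0008,0,-0.0006],"rotation":[0,0,0],"gripper":1},{"linear":[0.0008,0,-0.0006],"rotation":[0,0,0],"gripper":1},{"linear":[0.0008,0,-0.0006],"rotation":[0,0,0],"gripper":0},{"linear":[0.0008,0,-0.0006],"rotation":[0,0,0],"gripper":-1},{"linear":[0.0008,0,-0.0006],"rotation":[0,0,0],"gripper":-1}]' 80; python3 go.py
```

```text
time: 12.38
ee_pos: [462.7, 141.6, 55.8]
orientation: [0.226, 2.522, -0.074]
wrist_force: [-0.9, -0.1, -0.0]
width: 0.779
t 12.38 chassis tcp [-139.2    3.3   55.8] tilt 35.0 F(ch) [-0.9 -0.3 -0. ] w 0.779 q [ 0.43 -0.39  2.46 -0.59  0.64 -0.56]
```

```bash
python3 refit.py | head -1
cat > chk.py <<'E'
from kin import *
from go import *
k=np.load("k.npy"); q=np.array(env.sense()['qpos'])
for c,t in[((-165,3,92),35),((-180,3,114),35),((-180,3,130),35),((-160,3,150),25),((-140,-10,180),15),((-100,-80,190),5),((25,-136,170),0),((25,-136,115),0)]:
    q,e=ik(*target(c,-t,180),k,q); print(c,t,q.round(2),"err",np.abs(e).max().round(4))
E
python3 chk.py; python3 go.py -165 3 92 -35 180;  python3 go.py -150 3 150 -25 180
```

```text
[ -1.3 318.5 369.5  61.  552.4 349.3  49.1   2.2  -2.2] 0.7014219839539575 [[ 0.07  0.03 -0.14]
(-165, 3, 92) 35 [ 0.47 -0.57  2.5  -0.52  0.78 -0.62] err 0.0002
(-180, 3, 114) 35 [ 0.51 -0.65  2.5  -0.5   0.88 -0.64] err 0.0094
(-180, 3, 130) 35 [ 0.51 -0.7   2.5  -0.48  0.91 -0.67] err 0.0002
(-160, 3, 150) 25 [ 0.37 -0.55  2.31 -0.26  1.01 -0.92] err 0.0
(-140, -10, 180) 15 [ 0.24 -0.4   2.12 -0.11  1.19 -1.12] err 0.0
(-100, -80, 190) 5 [ 0.01 -0.22  1.94 -0.02  1.34 -1.37] err 0.0
(25, -136, 170) 0 [-0.13  0.18  1.58  0.    1.38 -1.52] err 0.0
(25, -136, 115) 0 [-0.13  0.23  1.63 -0.    1.29 -1.52] err 0.0
t 12.38 chassis tcp [-139.2    3.3   55.8] tilt 35.0 F(ch) [-0.9 -0.3 -0. ] w 0.779 q [ 0.43 -0.39  2.46 -0.59  0.64 -0.56]
tool lin m [ 0.0004 -0.0004 -0.0444] rot deg [-0.1   0.02  0.04] world tgt [437. 146.  92.]
t 12.38 chassis tcp [-139.2    3.3   55.8] tilt 35.0 F(ch) [-0.9 -0.3 -0. ] w 0.779 q [ 0.43 -0.39  2.46 -0.59  0.64 -0.56]
tool lin m [-0.0452 -0.0005 -0.0833] rot deg [-0.11 10.02  0.03] world tgt [452. 143. 150.]
```

```bash
python3 -m creep '[{"linear":[0,0,-0.012],"rotation":[0,0,0],"gripper":-1},{"linear":[0,0,-0.028],"rotation":[0,0,0],"gripper":-1},{"linear":[0,0,-0.044],"rotation":[0,1,0],"gripper":-1},{"linear":[-0.022,0,-0.064],"rotation":[0,5,0],"gripper":-1},{"linear":[-0.045,0,-0.083],"rotation":[0,10,0],"gripper":-1}]' 60|head -2; python3 go.py -60 -90 190 0 180
python3 - <<'E'
from h import *
p,d=env.read_camera("side"); cv2.imwrite("pics/s7.png",cv2.resize(p[140:300,120:340,::-1],None,fx=3.5,fy=3.5))
E
```

```text
time: 13.0
ee_pos: [451.5, 144.1, 150.2]
t 13.0 chassis tcp [-150.6    3.8  150.2] tilt 24.9 F(ch) [ 0.1 -0.   0.1] w 1.001 q [ 0.36 -0.51  2.29 -0.26  1.   -0.93]
tool lin m [-0.0988 -0.094   0.002 ] rot deg [-0.07 24.86  0.1 ] world tgt [524.  36. 190.]
```

View pics/s7.png

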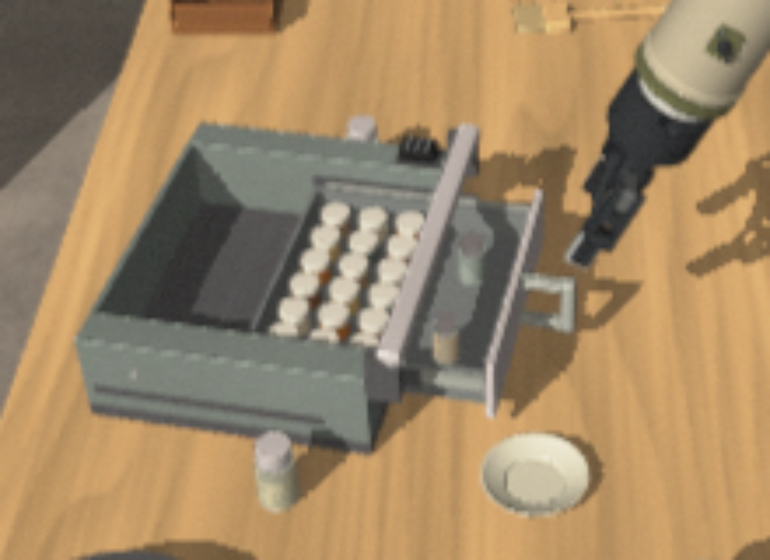

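The tray rests drawn out at its lock, with both vials standing at about (470,260) and (447,340) in the crop. Now over to the release key, untilting and closing the jaws on the way.

```bash
python3 -m creep '[{"linear":[-0.01,-0.015,-0.015],"rotation":[0,5,0],"gripper":-1},{"linear":[-0.03,-0.035,-0.02],"rotation":[0,10,0],"gripper":1},{"linear":[-0.055,-0.055,-0.015],"rotation":[0,15,0],"gripper":1},{"linear":[-0.078,-0.075,-0.006],"rotation":[0,20,0],"gripper":1},{"linear":[-0.099,-0.094,0.002],"rotation":[0,25,0],"gripper":1}]' 30|head -2; python3 go.py 25 -136 150 0 180
python3 - <<'E'
from h import *
s=env.sense()
p,d=env.read_camera("wrist"); cv2.imwrite("pics/w8.png",p[:,:,::-1]); np.savez("pics/w8.npz",d=d,o=s['orientation'],p=s['ee_pos'])
E
```

```text
time: 13.68
ee_pos: [525.5, 33.8, 190.1]
t 13.68 chassis tcp [-58.2 -91.5 190.1] tilt -0.1 F(ch) [0.2 0.6 0.7] w 0.142 q [-0.03 -0.03  1.76 -0.    1.41 -1.42]
tool lin m [-0.0833 -0.0443  0.0401] rot deg [-0.11 -0.07 -0.08] world tgt [599. -25. 150.]
```

View pics/w8.png

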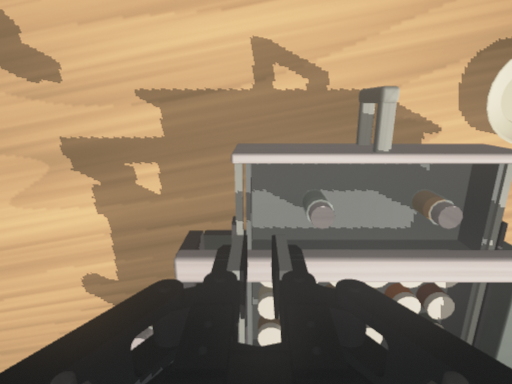

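Run:
```python
from go import *
z=np.load("pics/w8.npz"); c=env.calibration("wrist"); T=c['T_tool_cam']; Rw=R.from_rotvec(z['o']).as_matrix()
for u,v in((184,254),(190,265),(186,276),(195,265),(330,262),(330,272),(383,95),(384,120)):
    d=z['d'][v,u]; P=T[:3,:3]@[(u-c['cx'])/c['fx']*d,(v-c['cy'])/c['fy']*d,d]+T[:3,3]; print(u,v,d.round(1),"ch",toch(z['p']+Rw@P).round(1))
cv2.imwrite("pics/w8c.png",cv2.resize(cv2.imread("pics/w8.png")[220:300,160:240],None,fx=6,fy=6))
```

```text
184 254 219.6 ch [ -28.1 -145.5  117.9]
190 265 215.5 ch [ -22.6 -140.4  123.7]
186 276 219.0 ch [ -13.4 -144.   122.8]
195 265 217.7 ch [ -21.5 -137.3  121.7]
330 262 214.7 ch [-24.9 -42.8 123.7]
330 272 217.9 ch [-16.5 -42.  122.8]
383 95 222.1 ch [-136.5   -2.8   82.9]
384 120 227.6 ch [-1.189e+02  1.000e-01  8.240e+01]
```

View pics/w8c.png

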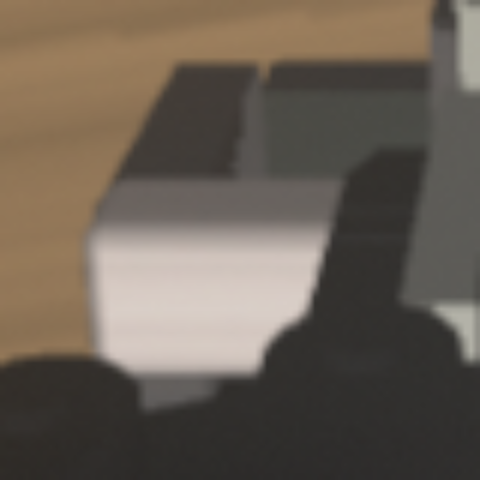

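```bash
python3 -m creep '[{"linear":[-0.025,-0.013,0],"rotation":[0,0,0],"gripper":1},{"linear":[-0.055,-0.028,0.005],"rotation":[0,0,0],"gripper":1},{"linear":[-0.084,-0.044,0.025],"rotation":[0,0,0],"gripper":1},{"linear":[-0.084,-0.044,0.05],"rotation":[0,0,0],"gripper":1},{"linear":[-0.084,-0.044,0.05],"rotation":[0,0,0],"gripper":1}]' 30|head -2; python3 go.py 26 -135 123 0 180
python3 - <<'E'
from h import *
p,d=env.read_camera("side"); cv2.imwrite("pics/s9.png",cv2.resize(p[140:300,120:340,::-1],None,fx=3.5,fy=3.5))
p,d=env.read_camera("top"); cv2.imwrite("pics/t9.png",cv2.resize(p[80:210,150:310,::-1],None,fx=4.5,fy=4.5))
E
```

```text
time: 14.35
ee_pos: [597.3, -23.4, 137.0]
t 14.35 chassis tcp [  22.7 -135.1  137. ] tilt -0.3 F(ch) [0.  0.5 0.2] w -0.001 q [-0.12  0.21  1.61 -0.    1.33 -1.51]
tool lin m [-0.0034  0.0001  0.0139] rot deg [-0.15 -0.28 -0.08] world tgt [601. -24. 123.]
```

View pics/s9.png

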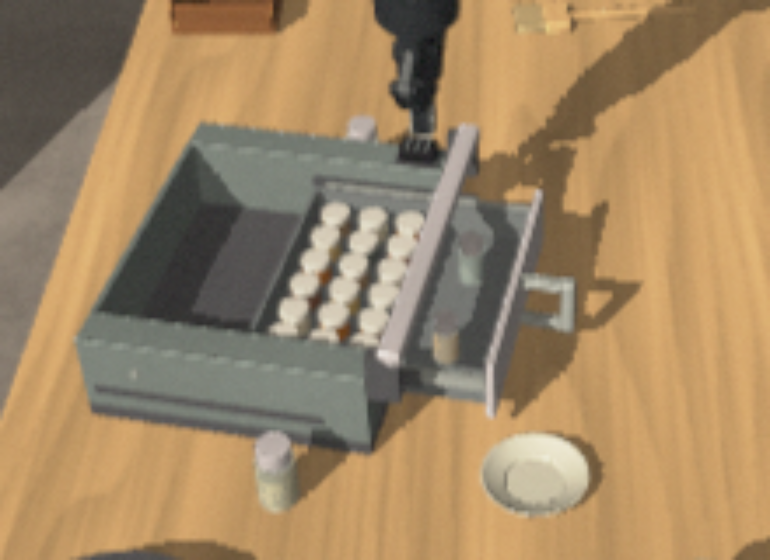

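View pics/t9.png

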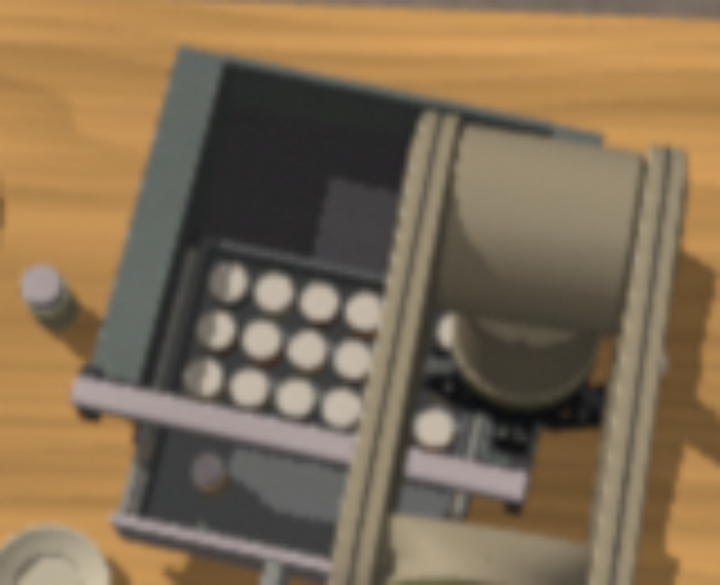

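```bash
python3 -m creep '[{"linear":[-0.0015,0,0.003],"rotation":[0,0,0],"gripper":1},{"linear":[-0.003,0,0.008],"rotation":[0,0,0],"gripper":1},{"linear":[-0.003,0,0.012],"rotation":[0,0,0],"gripper":1},{"linear":[-0.003,0,0.0145],"rotation":[0,0,0],"gripper":1},{"linear":[-0.003,0,0.016],"rotation":[0,0,0],"gripper":1}]' 30|head -2; python3 go.py 26 -135 115 0 180
```

```text
time: 15.08
ee_pos: [602.1, -24.1, 123.8]
t 15.07 chassis tcp [  27.5 -134.8  123.8] tilt 0.0 F(ch) [-0.9 -0.9  0. ] w 0.0 q [-0.12  0.23  1.61 -0.    1.3  -1.51]
tool lin m [ 0.0015 -0.0002  0.0088] rot deg [-0.12  0.01 -0.04] world tgt [601. -24. 115.]
```

```bash
python3 -m creep '[{"linear":[0,0,0.0015],"rotation":[0,0,0],"gripper":1},{"linear":[0,0,0.003],"rotation":[0,0,0],"gripper":1},{"linear":[0,0,0.0045],"rotation":[0,0,0],"gripper":1},{"linear":[0,0,0.0045],"rotation":[0,0,0],"gripper":1},{"linear":[0,0,0.0045],"rotation":[0,0,0],"gripper":1}]' 30|head -2; python3 go.py 26 -135 115 0 180
```

```text
time: 15.7
ee_pos: [602.3, -24.1, 119.7]
t 15.7 chassis tcp [  27.7 -134.8  119.7] tilt 0.0 F(ch) [-2.2 -1.4  3.1] w -0.002 q [-0.12  0.23  1.61 -0.    1.29 -1.51]
tool lin m [ 0.0017 -0.0002  0.0047] rot deg [-0.12  0.03 -0.04] world tgt [601. -24. 115.]
```

```bash
python3 -m creep '[{"linear":[0,0,0.0012],"rotation":[0,0,0],"gripper":1},{"linear":[0,0,0.0024],"rotation":[0,0,0],"gripper":1},{"linear":[0,0,0.0036],"rotation":[0,0,0],"gripper":1},{"linear":[0,0,0.0042],"rotation":[0,0,0],"gripper":1},{"linear":[0,0,0.0042],"rotation":[0,0,0],"gripper":1}]' 30|head -2; python3 go.py 26 -135 115 0 180;python3 - <<'E'
from h import *
p,d=env.read_camera("side"); cv2.imwrite("pics/s10.png",cv2.resize(p[140:300,120:340,::-1],None,fx=3.5,fy=3.5))
E
```

```text
time: 16.32
ee_pos: [602.3, -24.1, 115.3]
t 16.32 chassis tcp [  27.7 -134.8  115.3] tilt 0.0 F(ch) [-2.3 -0.5  3.9] w 0.006 q [-0.12  0.24  1.62 -0.    1.29 -1.51]
tool lin m [ 0.0017 -0.0002  0.0003] rot deg [-0.12  0.03 -0.04] world tgt [601. -24. 115.]
```

View pics/s10.png

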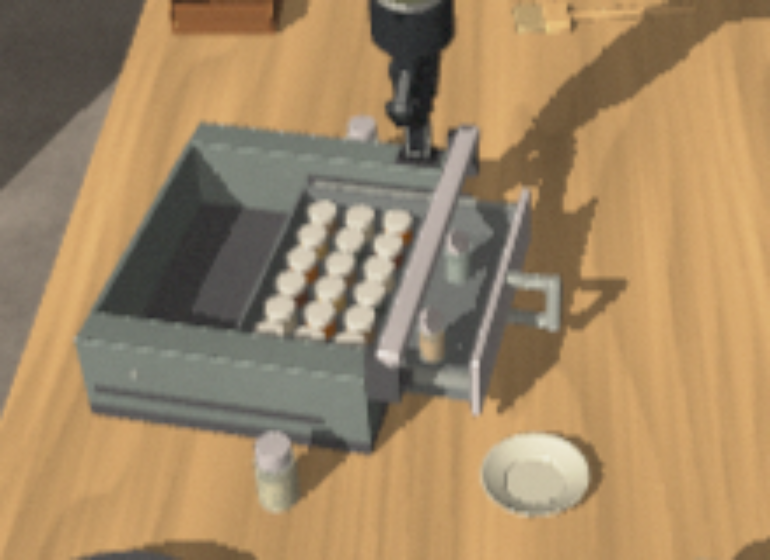

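The side view shows the tray nudged about 10 mm inwards (handle from crop column 575 to 560) and both vials standing. I'll lift off the key and go back to the handle.

```bash
python3 -m creep '[{"linear":[0,0,-0.003],"rotation":[0,0,0],"gripper":1},{"linear":[0,0,-0.01],"rotation":[0,0,0],"gripper":1},{"linear":[0,0,-0.03],"rotation":[0,0,0],"gripper":1},{"linear":[0.01,0.005,-0.06],"rotation":[0,0,0],"gripper":1},{"linear":[0.05,0.02,-0.075],"rotation":[0,0,0],"gripper":1}]' 40|head -2; python3 go.py -150 3 160 -25 180
```

```text
time: 17.0
ee_pos: [558.4, 4.2, 194.1]
t 17.0 chassis tcp [ -20.5 -114.9  194.1] tilt 0.3 F(ch) [-0.2  1.5  1.4] w 0.001 q [-0.08  0.05  1.68 -0.    1.41 -1.47]
tool lin m [0.1299 0.1176 0.0332] rot deg [ -0.12 -24.69  -0.1 ] world tgt [452. 143. 160.]
```

```bash
python3 -m creep '[{"linear":[0.03,0.025,0],"rotation":[0,-4,0],"gripper":1},{"linear":[0.06,0.05,0.005],"rotation":[0,-9,0],"gripper":0},{"linear":[0.09,0.078,0.013],"rotation":[0,-14,0],"gripper":-1},{"linear":[0.115,0.1,0.023],"rotation":[0,-19,0],"gripper":-1},{"linear":[0.13,0.118,0.033],"rotation":[0,-24.7,0],"gripper":-1}]' 40|head -2; python3 go.py -155 3 102 -35 180
```

```text
time: 17.62
ee_pos: [449.8, 145.1, 158.8]
t 17.62 chassis tcp [-152.5    4.5  158.8] tilt 25.0 F(ch) [ 0.2  0.1 -0.2] w 0.845 q [ 0.36 -0.53  2.29 -0.26  1.02 -0.93]
tool lin m [ 0.0263 -0.0015  0.0504] rot deg [ 0.   -9.96 -0.04] world tgt [447. 144. 102.]
```

```bash
python3 -m creep '[{"linear":[0.007,0,0.01],"rotation":[0,-3,0],"gripper":-1},{"linear":[0.014,-0.001,0.022],"rotation":[0,-6,0],"gripper":-1},{"linear":[0.02,-0.001,0.034],"rotation":[0,-8,0],"gripper":-1},{"linear":[0.0263,-0.001,0.045],"rotation":[0,-10,0],"gripper":-1},{"linear":[0.0263,-0.001,0.045],"rotation":[0,-10,0],"gripper":-1}]' 40|head -2; python3 go.py
python3 - <<'E'
from h import *
s=env.sense()
p,d=env.read_camera("wrist"); cv2.imwrite("pics/w11.png",p[:,:,::-1]); np.savez("pics/w11.npz",d=d,o=s['orientation'],p=s['ee_pos'])
E
```

```text
time: 18.25
ee_pos: [443.8, 143.7, 104.7]
t 18.25 chassis tcp [-158.2    2.1  104.7] tilt 34.7 F(ch) [-0.4 -0.1  0.4] w 0.998 q [ 0.46 -0.58  2.47 -0.49  0.8  -0.67]
```

View pics/w11.png

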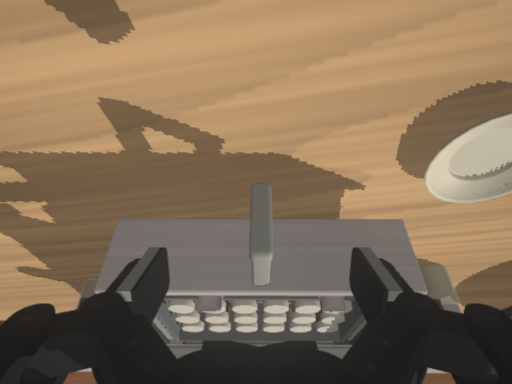

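```bash
python3 - <<'E'
from go import *
z=np.load("pics/w11.npz"); c=env.calibration("wrist"); T=c['T_tool_cam']; Rw=R.from_rotvec(z['o']).as_matrix()
for u,v in((261,190),(261,210),(261,230),(252,225),(270,225),(261,248),(260,265)):
    d=z['d'][v,u]; P=T[:3,:3]@[(u-c['cx'])/c['fx']*d,(v-c['cy'])/c['fy']*d,d]+T[:3,3]; print(u,v,d.round(1),"ch",toch(z['p']+Rw@P).round(1))
E
python3 go.py -126 3 57 -35 180
```

```text
261 190 207.2 ch [-129.8    2.7   34.9]
261 210 196.5 ch [-130.1    2.7   51.7]
261 230 187.4 ch [-129.8    2.6   66.5]
252 225 189.3 ch [-130.1   -2.9   63.1]
270 225 190.2 ch [-129.3    8.2   62.6]
261 248 179.2 ch [-130.3    2.6   79.1]
260 265 189.4 ch [-114.7    2.1   82.2]
t 18.3 chassis tcp [-157.4    2.5  105.8] tilt 34.7 F(ch) [ 0.2 -0.5  0.6] w 1.0 q [ 0.46 -0.58  2.47 -0.49  0.8  -0.67]
tool lin m [0.002  0.0007 0.058 ] rot deg [-0.11 -0.29  0.05] world tgt [476. 139.  57.]
```

```bash
python3 -m creep '[{"linear":[0,0,0.014],"rotation":[0,0,0],"gripper":-1},{"linear":[0.001,0,0.03],"rotation":[0,0,0],"gripper":-1},{"linear":[0.002,0,0.045],"rotation":[0,0,0],"gripper":-1},{"linear":[0.002,0,0.058],"rotation":[0,0,0],"gripper":-1},{"linear":[0.002,0,0.058],"rotation":[0,0,0],"gripper":-1}]' 40|head -2; python3 go.py -126 3 57 -35 180
```

```text
time: 18.92
ee_pos: [476.3, 137.8, 57.0]
t 18.93 chassis tcp [-125.1    2.    57. ] tilt 34.7 F(ch) [-0.8  0.4  0.5] w 0.999 q [ 0.4  -0.35  2.43 -0.57  0.62 -0.6 ]
tool lin m [ 0.0008  0.001  -0.0005] rot deg [-0.17 -0.29 -0.02] world tgt [476. 139.  57.]
```

```bash
python3 -m creep '[{"linear":[0,0,0],"rotation":[0,0,0],"gripper":0},{"linear":[0,0,0],"rotation":[0,0,0],"gripper":0.5},{"linear":[0,0,0],"rotation":[0,0,0],"gripper":1},{"linear":[0,0,0],"rotation":[0,0,0],"gripper":1},{"linear":[0,0,0],"rotation":[0,0,0],"gripper":1}]' 40|head -2; python3 go.py
python3 - <<'E'
from h import *
p,d=env.read_camera("side"); cv2.imwrite("pics/s12.png",cv2.resize(p[140:300,120:340,::-1],None,fx=3.5,fy=3.5))
E
```

```text
time: 19.55
ee_pos: [475.7, 138.7, 56.8]
t 19.55 chassis tcp [-125.8    2.8   56.8] tilt 34.8 F(ch) [-2.9  3.6  1.7] w 0.158 q [ 0.4  -0.35  2.43 -0.57  0.62 -0.6 ]
```

View pics/s12.png

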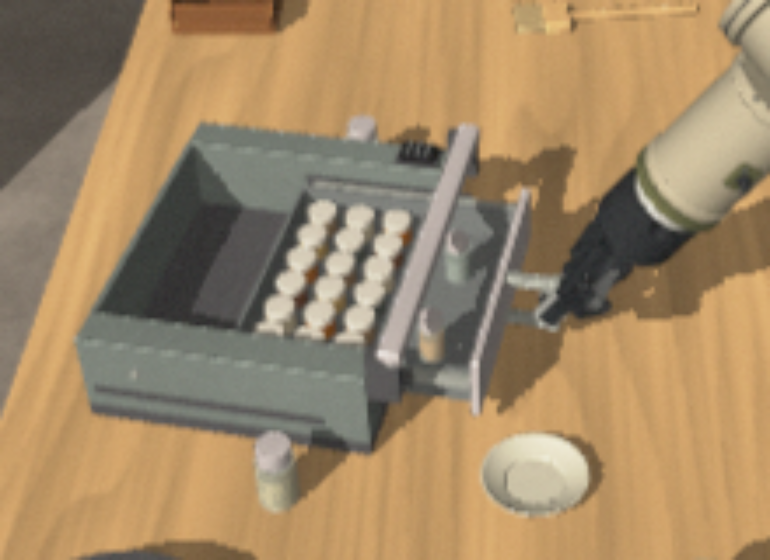

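```bash
python3 -m creep '[{"linear":[-0.0016,0,0.0011],"rotation":[0,0,0],"gripper":1},{"linear":[-0.0049,0,0.0034],"rotation":[0,0,0],"gripper":1},{"linear":[-0.009,0,0.0063],"rotation":[0,0,0],"gripper":1},{"linear":[-0.0131,0,0.0091],"rotation":[0,0,0],"gripper":1},{"linear":[-0.0172,0,0.012],"rotation":[0,0,0],"gripper":1}]' 60|head -2; python3 go.py
```

```text
time: 20.23
ee_pos: [496.8, 134.8, 56.8]
t 20.23 chassis tcp [-104.4    2.8   56.8] tilt 34.8 F(ch) [-2.   4.5  2.8] w 0.155 q [ 0.37 -0.29  2.38 -0.56  0.59 -0.63]
```

```bash
python3 -m creep '[{"linear":[-0.0041,0,0.0029],"rotation":[0,0,0],"gripper":1},{"linear":[-0.0082,0,0.0057],"rotation":[0,0,0],"gripper":1},{"linear":[-0.0123,0,0.0086],"rotation":[0,0,0],"gripper":1},{"linear":[-0.0164,0,0.0114],"rotation":[0,0,0],"gripper":1},{"linear":[-0.0205,0,0.0143],"rotation":[0,0,0],"gripper":1}]' 60|head -2; python3 go.py
```

```text
time: 20.85
ee_pos: [521.5, 130.3, 56.8]
t 20.85 chassis tcp [-79.3   2.7  56.8] tilt 34.8 F(ch) [-1.4  4.6  3.5] w 0.15 q [ 0.33 -0.22  2.33 -0.55  0.56 -0.66]
```

```bash
python3 -m creep '[{"linear":[-0.0041,0,0.0029],"rotation":[0,0,0],"gripper":1},{"linear":[-0.0082,0,0.0057],"rotation":[0,0,0],"gripper":1},{"linear":[-0.0115,0,0.008],"rotation":[0,0,0],"gripper":1},{"linear":[-0.014,0,0.0097],"rotation":[0,0,0],"gripper":1},{"linear":[-0.0156,0,0.0109],"rotation":[0,0,0],"gripper":1}]' 60|head -2; python3 go.py
```

```text
time: 21.48
ee_pos: [540.3, 126.9, 56.8]
t 21.48 chassis tcp [-60.2   2.7  56.8] tilt 34.8 F(ch) [-1.4  4.9  3.8] w 0.151 q [ 0.31 -0.17  2.29 -0.54  0.54 -0.69]
```

```bash
python3 -m creep '[{"linear":[-0.0012,0,0.0009],"rotation":[0,0,0],"gripper":1},{"linear":[-0.0025,0,0.0017],"rotation":[0,0,0],"gripper":1},{"linear":[-0.0037,0,0.0026],"rotation":[0,0,0],"gripper":1},{"linear":[-0.0049,0,0.0034],"rotation":[0,0,0],"gripper":1},{"linear":[-0.0057,0,0.004],"rotation":[0,0,0],"gripper":1}]' 60|head -2; python3 go.py
```

```text
time: 22.1
ee_pos: [547.1, 125.6, 56.8]
t 22.1 chassis tcp [-53.3   2.7  56.8] tilt 34.8 F(ch) [-2.2  4.4  4.6] w 0.153 q [ 0.3  -0.16  2.27 -0.54  0.54 -0.69]
```

Now about 3–4 mm at 1 mm per row, until the force rises at the stop.

```bash
python3 -m creep '[{"linear":[-0.0007,0,0.0005],"rotation":[0,0,0],"gripper":1},{"linear":[-0.0015,0,0.001],"rotation":[0,0,0],"gripper":1},{"linear":[-0.0022,0,0.0015],"rotation":[0,0,0],"gripper":1},{"linear":[-0.0025,0,0.0017],"rotation":[0,0,0],"gripper":1},{"linear":[-0.0025,0,0.0017],"rotation":[0,0,0],"gripper":1}]' 60|head -2; python3 go.py
```

```text
time: 22.72
ee_pos: [550.0, 125.1, 56.8]
t 22.73 chassis tcp [-50.3   2.7  56.8] tilt 34.8 F(ch) [0.9 5.  3. ] w 0.149 q [ 0.29 -0.15  2.27 -0.54  0.53 -0.7 ]
```

```bash
python3 -m creep '[{"linear":[-0.0006,0,0.0004],"rotation":[0,0,0],"gripper":1},{"linear":[-0.0012,0,0.0008],"rotation":[0,0,0],"gripper":1},{"linear":[-0.0016,0,0.0011],"rotation":[0,0,0],"gripper":1},{"linear":[-0.0016,0,0.0011],"rotation":[0,0,0],"gripper":1},{"linear":[-0.0016,0,0.0011],"rotation":[0,0,0],"gripper":1}]' 60|head -2; python3 go.py
```

```text
time: 23.35
ee_pos: [551.2, 124.9, 56.8]
t 23.35 chassis tcp [-49.1   2.6  56.8] tilt 34.7 F(ch) [-18.2   2.4  17.7] w 0.155 q [ 0.29 -0.14  2.26 -0.54  0.53 -0.7 ]
```

```bash
python3 -m creep '[{"linear":[0.0004,0,-0.0003],"rotation":[0,0,0],"gripper":1},{"linear":[0.0004,0,-0.0003],"rotation":[0,0,0],"gripper":1},{"linear":[0.0004,0,-0.0003],"rotation":[0,0,0],"gripper":0},{"linear":[0.0004,0,-0.0003],"rotation":[0,0,0],"gripper":-1},{"linear":[0.0004,0,-0.0003],"rotation":[0,0,0],"gripper":-1}]' 20|head -2; python3 go.py -115 2.6 57 -35 180
```

```text
time: 23.98
ee_pos: [550.3, 124.0, 55.6]
t 23.98 chassis tcp [-49.8   1.6  55.6] tilt 34.7 F(ch) [ 0.6 -0.2  1. ] w 0.784 q [ 0.29 -0.14  2.26 -0.54  0.53 -0.7 ]
tool lin m [ 0.0529  0.0009 -0.0382] rot deg [-0.17 -0.32  0.04] world tgt [486. 137.  57.]
```

Retreat straight out from under the bar.

```bash
python3 -m creep '[{"linear":[0,0,0],"rotation":[0,0,0],"gripper":-1},{"linear":[0.008,0,-0.0055],"rotation":[0,0,0],"gripper":-1},{"linear":[0.023,0.0005,-0.016],"rotation":[0,0,0],"gripper":-1},{"linear":[0.039,0.001,-0.027],"rotation":[0,0,0],"gripper":-1},{"linear":[0.053,0.001,-0.037],"rotation":[0,0,0],"gripper":-1}]' 20|head -2; python3 go.py -140 3 100 -35 180;python3 - <<'E'
from h import *
s=env.sense()
p,d=env.read_camera("wrist"); cv2.imwrite("pics/w13.png",p[:,:,::-1]); np.savez("pics/w13.npz",d=d,o=s['orientation'],p=s['ee_pos'])
p,d=env.read_camera("side"); cv2.imwrite("pics/s13.png",cv2.resize(p[140:300,120:340,::-1],None,fx=3.5,fy=3.5))
from go import *
z=np.load("pics/w13.npz"); c=env.calibration("wrist"); T=c['T_tool_cam']; Rw=R.from_rotvec(z['o']).as_matrix()
for v in (280,300,320):
  for u in (257,):
    d=z['d'][v,u]; P=T[:3,:3]@[(u-c['cx'])/c['fx']*d,(v-c['cy'])/c['fy']*d,d]+T[:3,3]; print(v,u,d.round(1),"ch",toch(z['p']+Rw@P).round(1))
E
```

```text
time: 24.6
ee_pos: [485.9, 137.0, 55.9]
t 24.6 chassis tcp [-115.5    2.9   55.9] tilt 34.7 F(ch) [-0.6  1.3  0.2] w 1.003 q [ 0.38 -0.32  2.41 -0.57  0.6  -0.61]
tool lin m [-0.0049 -0.0001 -0.0502] rot deg [-0.14 -0.3   0.05] world tgt [462. 141. 100.]
280 257 203.0 ch [-53.3   1.   35.1]
300 257 194.8 ch [-53.2   1.1  48.3]
320 257 186.7 ch [-53.6   1.2  60.6]
```

View pics/w13.png

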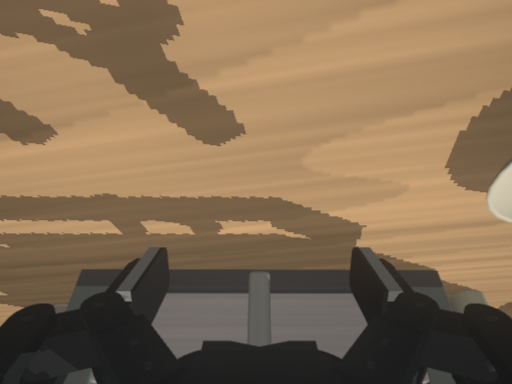

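View pics/s13.png

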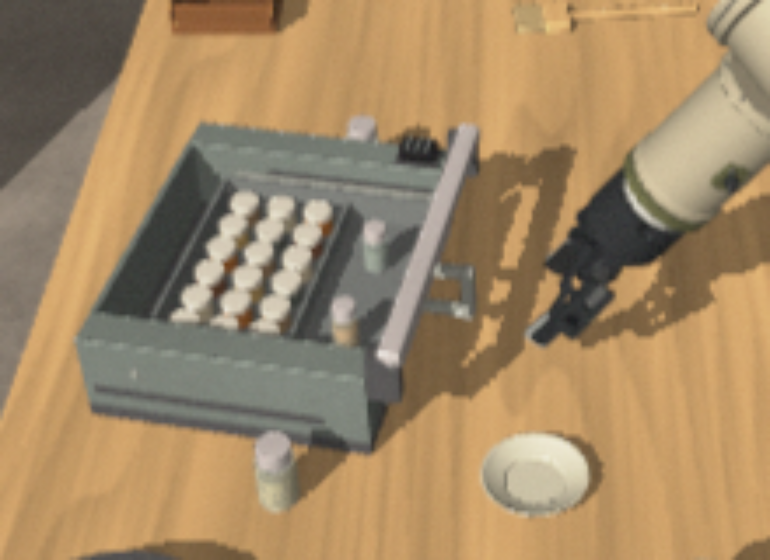

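```bash
python3 -m creep '[{"linear":[0,0,-0.01],"rotation":[0,0,0],"gripper":-1},{"linear":[0,0,-0.02],"rotation":[0,0,0],"gripper":-1},{"linear":[-0.003,0,-0.035],"rotation":[0,0,0],"gripper":-1},{"linear":[-0.005,0,-0.05],"rotation":[0,0,0],"gripper":-1},{"linear":[-0.005,0,-0.05],"rotation":[0,0,0],"gripper":-1}]' 20|head -2; python3 go.py;python3 - <<'E'
from h import *
p,d=env.read_camera("side"); q=cv2.imread("pics/side0.png"); p=p[:,:,::-1]
o=cv2.absdiff(p,q).max(2)>40; cv2.imwrite("pics/fin.png",np.hstack([p[150:350,100:400],(np.dstack([o]*3)*255).astype(np.uint8)[150:350,100:400]]))
E
```

```text
time: 25.32
ee_pos: [464.3, 141.9, 101.8]
t 25.32 chassis tcp [-137.7    4.   101.8] tilt 34.9 F(ch) [ 0.4 -0.8 -0.5] w 1.001 q [ 0.42 -0.5   2.44 -0.5   0.75 -0.68]
```

View pics/fin.png

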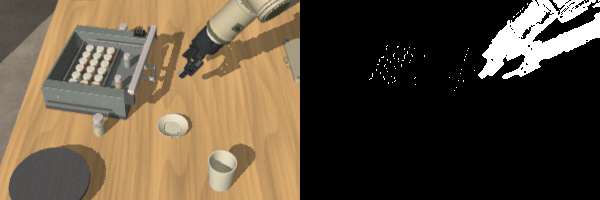

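The difference from the start picture shows only the arm with its shadow and a 1–2 mm shift of the tray, which started slightly out. The jar, dish and cup are unmoved and the vials are standing. Handing in.

```bash
python3 -c "
from workcell import env
env.hand_in()"
```

```text
the job is handed in; nothing more can be done
```

The job is done and handed in at about 25.4 s of the 48 s allowed. I drew the tray out by its handle until the slides locked, then freed it with the release key. I then took the handle again, pushed the tray slowly home and backed the gripper clear.

- **Lock:** a gentle push inwards met about 18 N with almost no movement, and the tray stayed out when I let go of the handle.
- **Release:** the key took about 4 N, and the tray moved about 10 mm inwards.
- **Home:** the tray stopped firmly at about 18 N. The handle then stood about 1.6 mm further in than at the start, when I judged the tray to be about 1.5 mm out.
- **Scene:** both vials are standing, and the key looks fully up. The side view compared with the start picture shows nothing else moved except the arm and its shadow. I did not compare the top view at the end, and the side view barely shows the right-hand jar.
- **Disagreement:** my fit of the chassis position differed from the wrist camera by 2–3 mm, so I placed both handle grasps from the wrist camera's depth readings.

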